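# Pack up the filming desk

### The job

Pack up after filming: stow every battery pack (blue with an orange band) in the push-to-open drawer, which springs ajar when you push its front in and then has to be pulled out, and push the drawer home again so that it latches shut. Also shorten the ring light's boom by one hole: press the brass pin flush, slide the black outer tube towards the post and let the pin spring out in the next hole. Leave the white adapter and the other things on the desk where they are.

Things in the scene. Friction and masses are not known exactly. Their poses are not given: they have to be found in the camera images.
- cabinet: low beech desk cabinet with one push-to-open drawer and no handle, fixed to the desk: 240 deep (x) x 270 wide (y) x 105 high, a yellow sticky-note pad (75 x 75 x 20) on its top. Origin: on the desk, under the middle of the front face of its carcass; +x points into the cabinet, so the drawer comes out along -x.
- drawer (a joint): how far the drawer is out, m: 0 = latched, -0.006 = pushed in to the stop, 0.15 = fully out. Latched, it cannot be pulled. Push in 4 mm or more (10 N; 12 to 16 N reaches the stop) and let go: a spring throws it out to 0.05 in 1 s. From there pull it (2 N); it stays where left. To relatch, push to the stop (spring 3 to 7 N from 0.05 inwards) and let go: it rests at 0. Each push to the stop toggles.
- drawer_front (a point): middle of the top edge of the drawer's front panel, midway through its thickness; moves with the drawer, axes as cabinet. Panel 16 thick (x), 264 wide (y), 92 high; top edge 98 above the desk; 6 off the carcass when latched. One pushes its plain front face, 8 in front of this point; when ajar it can be pinched from above by its top edge.
- drawer_in (a point): centre of the drawer's inner floor, 20 above the desk; moves with the drawer, axes as cabinet. Inside: 165 (x) x 228 (y), side walls 55 above the floor, so with the drawer 0.14 out the inside is open to the sky from 82.5 in front of this point to 64 behind it (+x).
- stand: ring light stand, fixed to the desk: round black foot 110 across, post up to 168 high. Origin: on the desk under the post. A telescopic boom runs level along its +y, axis 150 above the desk: an aluminium inner tube (22 square, fixed to the post) inside a black outer tube (28 square, 180 long) that carries the ring light (ring about 170 across) at its far end.
- boom (a joint): how far the black outer tube has been slid in towards the post (stand's -y), m. It has three holes 0.036 apart in the side facing the robot (stand's -x): 0 = pin in the first (boom longest, the start), 0.036 = in the next, 0.072 = in the last; up to 1.5 mm of play at each. It slides with 2 to 8 N while the pin is pressed flush or is under the tube wall, and is locked while the pin stands out.
- pin (a joint): how far the brass detent pin is pressed in, m: 0 = standing 6 mm out of a hole, 0.006 = flush with the outer tube's side, about 0.008 = hidden under the tube wall between holes. Spring: 3 N at 0, 5.5 N when flush; it springs out by itself when a hole comes over it. Pressed flush, its rounded end lets the tube wall ride over it.
- pin_tip (a point): outer end of the detent pin, 10 across, which points along the stand's -x, 150 above the desk; it moves in with the pin and does not slide with the boom. Seen from above, a white line crosses the top of the black tube at each of its three holes, and the pin shows as a brass nub at the tube's side.
- pin_axis (a point): point on the boom's axis level with the detent pin, fixed to the stand (130 along +y from the post), axes as stand. Pinching the outer tube here from above across its 28 mm width, one finger on the pin's side, presses the pin flush and holds the tube at once.
- pack0: battery pack of the ring light: blue block with an orange band, 40 (x) x 32 (y) x 26 (z), about 90 g. Origin: centre of its underside. Not every pack is present in every run (None if absent).
- pack1: battery pack of the ring light: blue block with an orange band, 40 (x) x 32 (y) x 26 (z), about 90 g. Origin: centre of its underside. Not every pack is present in every run (None if absent).
- pack2: battery pack of the ring light: blue block with an orange band, 40 (x) x 32 (y) x 26 (z), about 90 g. Origin: centre of its underside. Not every pack is present in every run (None if absent).
- pack3: battery pack of the ring light: blue block with an orange band, 40 (x) x 32 (y) x 26 (z), about 90 g. Origin: centre of its underside. Not every pack is present in every run (None if absent).
- adapter: white mains adapter block, 54 x 42 x 26, lying among the battery packs. It is not a battery pack and stays on the desk. Origin: centre of its underside.
- tape: roll of whitish tape lying flat, 84 across, 20 high; stays where it is. Origin: centre of its underside.
- stapler: red and black stapler, 130 x 34 x 44; stays where it is. Origin: centre of its underside.
- mouse: grey computer mouse, 100 x 58 x 31; stays where it is. Origin: centre of its underside.
- pen_cup: white pen cup, 72 across, 95 high, pens up to about 145; stays where it is. Origin: centre of its underside.
Not all that is in view belongs to the job. Leave any pink look-alike of the pack0 alone.

How it is judged:
By the outcome, as a careful person would: the job done as asked, in the order asked, and still so for the second after the job is handed in, with the robot touching nothing.
Of pack0, pack1, pack2, pack3 only 3 to 4 are there at a start; the rules pass over those that are not, and their reading is None.
At some moment in a run one of pack0, pack1, pack2, pack3 may be knocked a few centimetres aside while the robot is not near it.
Once in a run the grip may slacken for a moment while it holds something.
It also fails if it takes over 192 s, if anything falls off the work surface, if the arm or the gripper's body presses on something with over 40 N, if the wrist force passes 120 N, or if a joint passes its speed limit or range.

### The arm

A 6-joint arm with a two-finger parallel gripper is mounted at the origin on the work surface. World frame = base frame: x ahead of the robot, y to its left, z up, the work surface at z = 0. Lengths are in m, angles in rad, forces in N, time in s.
With the tool pointing down it reaches from about 0.4 to 0.925 m from the base axis. Payload 3.4 kg.
Tool frame: the origin (TCP) lies on the centre line of the jaws, within the pads' length; the fingertips stand 14 mm ahead of it and the grasp point (between the pads) lies 5 mm behind it; x points along the fingers, y is the direction in which the jaws open and shut, and the axes are right-handed (so a half turn about x gives the same grasp; the last joint's range is limited). The gripper opens to 85 mm and grips with 20 to 120 N. Pads are 22 mm wide; open, the fingers measure 114 mm over their backs; the gripper's body (76 mm by 85 mm) begins 54 mm behind the grasp point. The pads swing forward as they close: fully open they stand 13 mm farther back than shut.
Start: joints at [1.133, 0.307, 1.506, -0, 1.328, -0.073], TCP at [0.205, 0.537, 0.245] pointing down, gripper open.
Joint ranges: [-3.12, 3.12], [-1.05, 2.28], [0.14, 2.33], [-1.42, 4.57], [0.1, 2.73], [-2.68, 2.68]. Speed limits (rad/s): [2.57, 2.57, 3.14, 3.14, 3.14, 3.14].

### API

Orientations are given as a 3x3 rotation matrix whose columns are the frame's x, y, z axes.
In Python, from plant import env gives the robot as it stands.
- The arm moves only by the tool step_arm, never from a script. Its argument "steps" is text: rows parted by semicolons, each of 7 numbers parted by spaces: the shift along the tool's x, y, z in mm, then the turn, a rotation vector about the tool's x, y, z in degrees, then the closure, from 0 (fully open) to 1 (shut). A call has 1 to 20 rows; each row is the pose to reach, as a shift and turn from the pose measured when the call began, along the tool's axes at that moment; what a row does not reach only later rows make up. A row lasts 1/12 s, in which the tool goes at most 41.7 mm and 7.16 degrees, less where a joint would pass 70% of its speed; a pose out of reach is approached as far as the arm can. A call with a gripper value outside its range is refused whole. The fingers move at their own pace and stop on an object; "force" is the grip in N (left out, the last holds). Time passes only in rows, so rows that repeat a pose let the fingers close. It gives the time, the measured TCP pose, the force and the opening at its end, in the units of the state.
- env.observe(): the state, without advancing time (a new reading comes with each control period).
- env.camera(name): name is "side" or "top"; returns a dict with "img" (384x512x3 uint8, red, green, blue), "K" (3x3 intrinsics, pixels), "origin" and "rotation" of the camera in the world. Camera axes: x right, y down, z forward; pixel columns grow to the right and rows downward; lengths in m; the calibration is good to about 2 mm. A picture is of the moment at which its call begins. There is no depth.
- env.finish_job(): hands the job in, once; it reports no verdict.
The state is a dict: "clock": time; "joint_pos": joint angles; "qvel": joint speeds; "joint_torque": joint torques, N m; "tcp_pos": TCP position; "eef_rot": TCP orientation; "force": force on the tool from outside, world axes, zero at the start; "wrist_torque": the same for the moment, N m; "grip_width": finger opening in m.
Only numpy, scipy, OpenCV 4.12 (cv2) and the standard library are available. Lean on these libraries where they do the work, as an engineer would, in place of code of your own. Each camera call takes 0.05 s, during which the arm holds its last target.

## Working session

There is one attempt and no reset: what is moved stays moved. The work goes in short steps, Python scripts to look and compute and a tool call to move; the robot and the scene stay as the last step left them, time stands still between calls to the robot, and variables do not carry over. Pictures are saved under pics/ and viewed, and the job is handed in when it is done.

Besides the shell and the picture viewer there is one more tool, called after ">>>" by a JSON object that holds its "name" and its "arguments". step_arm: Moves the arm, as the interface text tells. Its arguments: {"type":"object","properties":{"steps":{"type":"string"},"force":{"type":"number"}},"required":["steps"]}

```bash
ls; mkdir -p pics
python3 - <<'E'
from plant import env
import cv2, numpy as np
s=env.observe()
for k,v in s.items(): print(k,np.round(v,4).tolist())
for n in("top","side"):
    c=env.camera(n); cv2.imwrite(f"pics/{n}0.png",cv2.resize(c["img"][:,:,::-1],(768,576),interpolation=cv2.INTER_CUBIC))
    print(n,c["K"].round(2).tolist(),c["origin"],c["rotation"].round(4).tolist())
E
```

```text
pics
clock 0.0
joint_pos [1.1335, 0.3076, 1.5077, 0.0, 1.3284, -0.0735]
qvel [0.0001, 0.0012, 0.0006, -0.0004, -0.0014, -0.0]
joint_torque [0.0, -45.7548, -25.1915, 0.0003, 0.0131, 0.0]
tcp_pos [0.2043, 0.5368, 0.2444]
eef_rot [[-0.0009, 0.3558, 0.9345], [-0.0018, 0.9345, -0.3558], [-1.0, -0.002, -0.0002]]
force [0.1753, -0.1549, 0.4755]
wrist_torque [-0.0622, -0.0226, 0.005]
grip_width 0.0852
top [[435.73, 0.0, 249.13], [0.0, 435.73, 190.12], [0.0, 0.0, 1.0]] [ 0.34227328 -0.0926336   1.34693609] [[-0.0138, -0.9912, 0.1313], [-0.9997, 0.0161, 0.0161], [-0.0181, -0.1311, -0.9912]]
side [[379.92, 0.0, 253.83], [0.0, 379.92, 190.17], [0.0, 0.0, 1.0]] [ 0.20695192 -0.7416741   0.88872913] [[0.9015, -0.3312, 0.2785], [-0.4322, -0.6606, 0.6138], [-0.0193, -0.6738, -0.7387]]
```

View pics/top0.png

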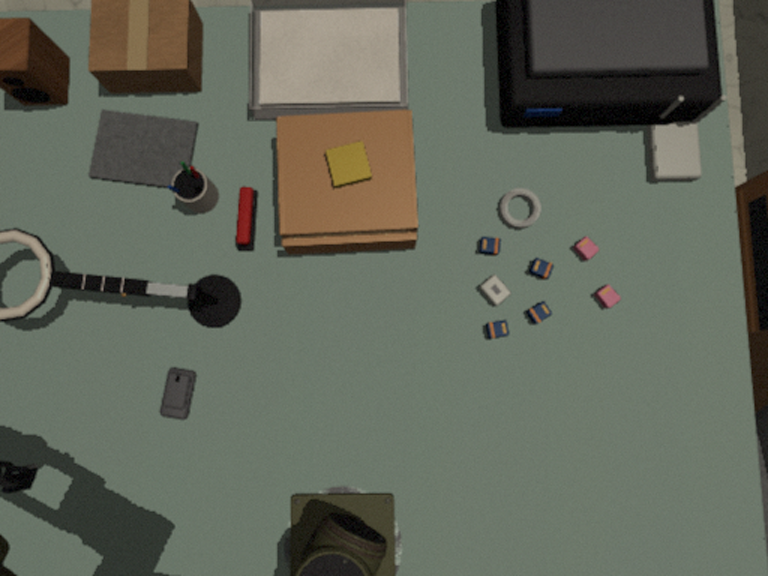

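View pics/side0.png

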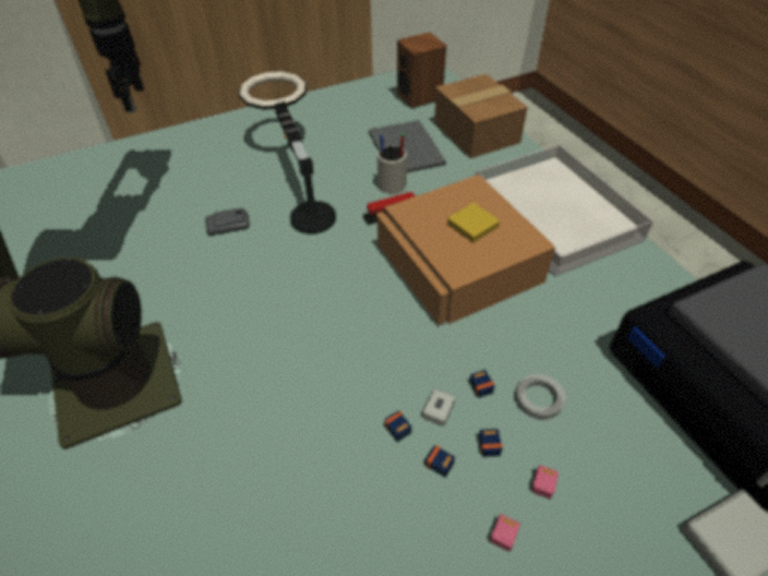

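```bash
cat > h.py <<'E'
from plant import env
import cv2, numpy as np
np.set_printoptions(suppress=True,precision=4)
def cap(name,tag,box=None,s=None):
    c=env.camera(name); im=c["img"][:,:,::-1]
    np.savez(f"pics/{name}_{tag}.npz",**{k:np.asarray(v) for k,v in c.items()})
    if box is None: box=(0,0,512,384)
    x0,y0,x1,y1=box; w=im[y0:y1,x0:x1]; s=s or min(800/(x1-x0),600/(y1-y0))
    b=cv2.resize(w,None,fx=s,fy=s,interpolation=cv2.INTER_CUBIC)
    # ticks every 10 px
    for u in range((x0+9)//10*10,x1,10):
        cv2.putText(b,str(u),(int((u-x0+.5)*s)-8,8),0,.3,(255,255,255),1); cv2.line(b,(int((u-x0+.5)*s),10),(int((u-x0+.5)*s),16),(255,255,255),1)
    for v in range((y0+9)//10*10,y1,10):
        cv2.putText(b,str(v),(0,int((v-y0+.5)*s)+3),0,.3,(255,255,255),1); cv2.line(b,(20,int((v-y0+.5)*s)),(26,int((v-y0+.5)*s)),(255,255,255),1)
    cv2.imwrite(f"pics/{name}_{tag}.png",b); return c
def load(name,tag): return dict(np.load(f"pics/{name}_{tag}.npz"))
def px(c,u,v,z):
    d=c["rotation"]@np.array([(u-c["K"][0,2])/c["K"][0,0],(v-c["K"][1,2])/c["K"][1,1],1.])
    o=c["origin"]; return o+d*(z-o[2])/d[2]
def proj(c,p):
    q=c["rotation"].T@(np.asarray(p)-c["origin"]); q=c["K"]@q; return q[:2]/q[2]
def rel(target,yaw_y=None):
    """shift of TCP to world target, in tool axes mm"""
    s=env.observe(); R=np.array(s["eef_rot"]); return R.T@(np.asarray(target)-s["tcp_pos"])*1000
def st():
    s=env.observe(); R=np.array(s["eef_rot"]); print("t",round(float(s["clock"]),2),"tcp",np.array(s["tcp_pos"]),"toolx",R[:,0],"tooly",R[:,1],"yaw_y deg",np.degrees(np.arctan2(R[1,1],R[0,1])).round(2),"F",np.array(s["force"]).round(2),"w",s["grip_width"],"q",np.array(s["joint_pos"]).round(3))
E
python3 - <<'E'
from h import *
cap("top","packs",(310,145,420,230)); cap("top","cab",(175,60,285,175));cap("top","boom",(0,145,165,225))
cap("side","packs",(240,235,380,370))
cap("side","cab",(235,110,375,220))
E
```

```text
(no output)
```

View pics/top_packs.png

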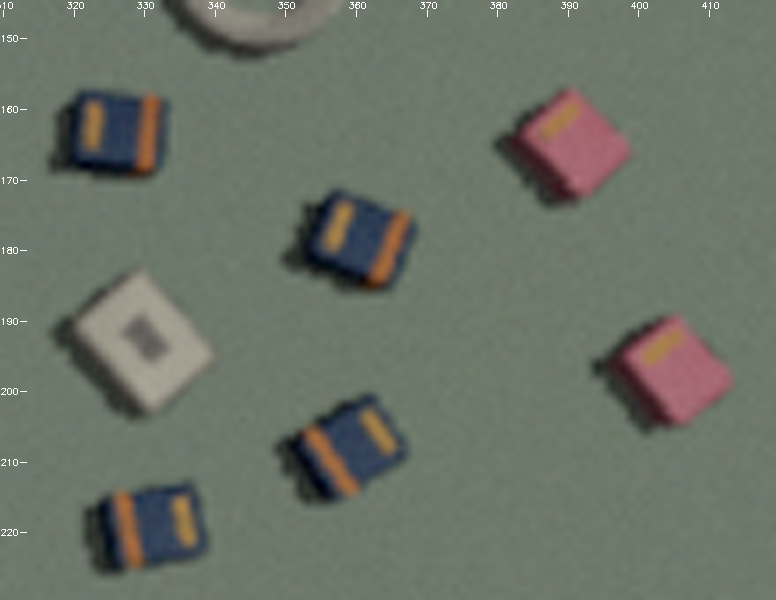

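View pics/top_cab.png

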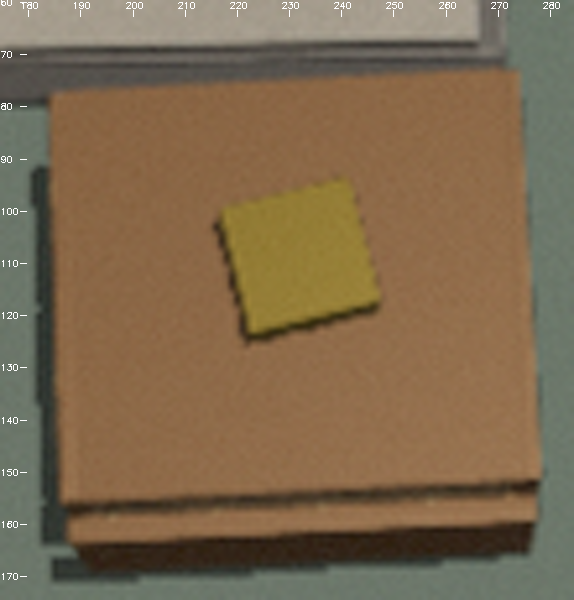

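View pics/top_boom.png

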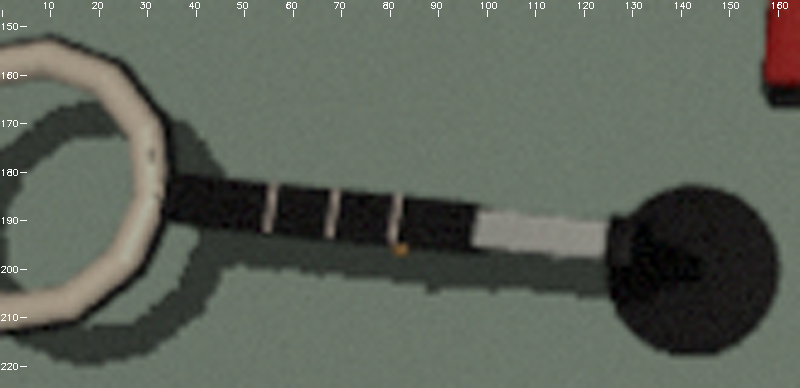

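View pics/side_packs.png

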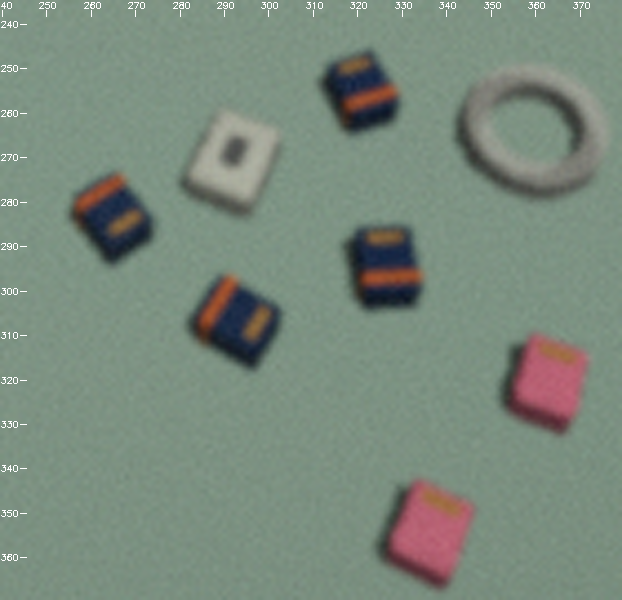

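View pics/side_cab.png

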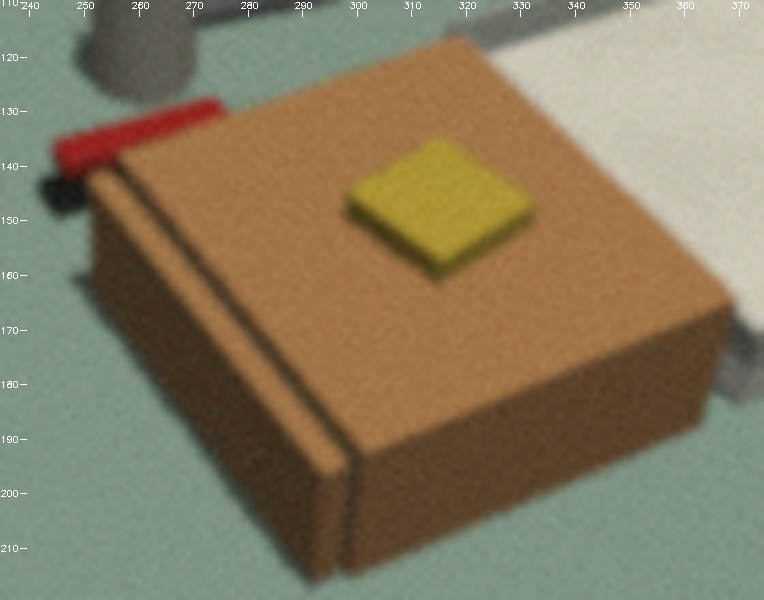

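```bash
cat >> h.py <<'E'
from scipy.optimize import minimize
def boxhull(c,x,y,yaw,L,W,H):
    pts=[proj(c,[x+a*L/2*np.cos(yaw)-b*W/2*np.sin(yaw),y+a*L/2*np.sin(yaw)+b*W/2*np.cos(yaw),z]) for a in(-1,1) for b in(-1,1) for z in(0.,H)]
    return cv2.convexHull(np.float32(pts))
def bluemask(c):
    im=c["img"].astype(int); r,g,b=im[...,0],im[...,1],im[...,2]
    return ((b>g+8)&(b>r+12))|((r>g+40)&(r>b+50)&(r>120))
def fitbox(cs,masks,x,y,yaw,L=.04,W=.032,H=.026):
    def cost(p):
        t=0
        for c,m in zip(cs,masks):
            h=boxhull(c,p[0],p[1],p[2],L,W,H); ctr=h.reshape(-1,2).mean(0); x0,y0=int(ctr[0])-22,int(ctr[1])-22; k=8
            I=np.zeros((44*k,44*k),np.uint8); cv2.fillConvexPoly(I,np.int32(np.round((h.reshape(-1,2)-[x0,y0]+.5)*k)),255)
            I=cv2.resize(I,(44,44),interpolation=cv2.INTER_AREA)/255.
            M=m[y0:y0+44,x0:x0+44].astype(float); M=cv2.GaussianBlur(M,(3,3),0.6); I=cv2.GaussianBlur(I,(3,3),.6)
            t+=np.abs(I-M).sum()
        return t
    best=None
    for y0 in np.radians([0,30,60,90,120,150]):
        r=minimize(cost,[x,y,yaw+y0],method="Nelder-Mead",options=dict(initial_simplex=[[x,y,yaw+y0],[x+.006,y,yaw+y0],[x,y+.006,yaw+y0],[x,y,yaw+y0+.3]],xatol=1e-4,fatol=.05))
        if best is None or r.fun<best.fun: best=r
    return best.x,best.fun
E
python3 - <<'E'
from h import *
ct=load("top","packs"); cs=load("side","packs")
mt,ms=bluemask(ct),bluemask(cs)
n,lab,stt,cen=cv2.connectedComponentsWithStats(mt.astype(np.uint8))
for i in range(1,n):
    if stt[i,4]>30: print(stt[i],cen[i])
n2,lab2,stt2,cen2=cv2.connectedComponentsWithStats(ms.astype(np.uint8))
for i in range(1,n2):
    if stt2[i,4]>30: print('s',stt2[i],cen2[i])
for nm,u,v in (("A",326,163.5),("B",360,178.5),("C",359.5,208),("D",331,219)):
    p=px(ct,u,v,.02)
    print(nm,fitbox([ct],[mt],p[0],p[1],0),fitbox([ct,cs],[mt,ms],p[0],p[1],0), proj(cs,[p[0],p[1],.02]))
print("cab corners")
for u,v in((186.4,155.9),(278,151.5),(184.1,77.1),(273.8,72.9)): print(px(ct,u,v,.105))
E
```

```text
[349  72  26   7 146] [361.3767  74.5137]
[159 125   8  36 210] [162.6905 142.7048]
[320 158  13  11  85] [326.1294 163.6   ]
[385 158  13  14  95] [391.1368 164.3789]
[353 172  16  13  86] [360.4651 178.4535]
[400 191  13  11  71] [405.6056 196.0423]
[354 201  13  14  69] [359.2899 207.7101]
[327 214  12  11  74] [331.6351 218.9595]
s [ 245  118  123   74 3898] [309.0349 153.7476]
s [252 142  45  54 192] [275.2656 169.5677]
s [419 217  25  28 329] [430.459 230.696]
s [314 249  13   8  49] [319.5714 252.6531]
s [257 275  17  17 117] [264.547  283.0256]
s [320 288  13   7  66] [325.8788 291.803 ]
s [286 298  16  18 128] [292.6328 306.6094]
s [322 300  12   4  31] [327.3548 300.9355]
s [356 311  16  18 201] [363.5174 319.4378]
s [328 344  18  21 235] [336.766 353.6  ]
A (array([ 0.5979, -0.3103,  1.19  ]), np.float64(81.25295937160232)) (array([ 0.5973, -0.3085,  0.9209]), np.float64(227.50309996662082)) [321.7989 254.0063]
B (array([ 0.5505, -0.4133,  0.8735]), np.float64(85.59920582126315)) (array([ 0.5489, -0.4108,  0.7597]), np.float64(246.36850775675376)) [327.4818 293.0286]
C (array([ 0.4596, -0.407 ,  2.0281]), np.float64(88.2657494774792)) (array([ 0.4554, -0.4065,  0.9134]), np.float64(265.1903887515922)) [294.3155 306.3226]
D (array([ 0.4252, -0.3192,  1.8612]), np.float64(71.22699022351432)) (array([ 0.4265, -0.3153,  1.5001]), np.float64(234.10725122411895)) [266.0285 282.2447]
cab corners
[0.6103 0.109  0.105 ]
[ 0.6186 -0.1579  0.105 ]
[0.8503 0.1171 0.105 ]
[ 0.8577 -0.1508  0.105 ]
```

```bash
cat >> h.py <<'E'
def chmask(c,th=.045):
    im=cv2.GaussianBlur(c["img"].astype(np.float32),(3,3),.7); s=im.sum(2)+6; ch=im/s[...,None]
    bg=np.array([np.median(ch[250:300,200:300,k]) for k in range(3)]) 
    return np.linalg.norm(ch-bg,axis=2)>th
E
python3 - <<'E'
from h import *
ct=load("top","packs"); cs=load("side","packs")
mt,ms=chmask(ct),chmask(cs)
out=[]
a=ct["img"][145:230,310:420,::-1].copy(); b=cs["img"][235:370,240:380,::-1].copy()
a2=np.dstack([mt[145:230,310:420]*255]*3).astype(np.uint8); b2=np.dstack([ms[235:370,240:380]*255]*3).astype(np.uint8)
S=4
A=cv2.resize(np.hstack([a,a2]),None,fx=3.5,fy=3.5,interpolation=cv2.INTER_CUBIC)
for nm,u,v in (("A",326,163.5),("B",360,178.5),("C",359.5,208),("D",331,219)):
    p=px(ct,u,v,.02)
    f=fitbox([ct],[mt],p[0],p[1],0); g=fitbox([cs],[ms],p[0],p[1],0)
    j=fitbox([ct,cs],[mt,ms],p[0],p[1],0)
    for q in(f,g,j): print(nm,q[0][:2],np.degrees(q[0][2])%180,q[1])
    h=boxhull(ct,*j[0],.04,.032,.026).reshape(-1,2); cv2.polylines(A,[np.int32((h-[310,145]+.5)*3.5)],True,(255,255,255),1)
cv2.imwrite("pics/m1.png",A)
E
```

```text
A [ 0.5986 -0.3095] 83.8878820009062 32.94719090125798
A [ 0.5955 -0.3088] 141.09594051871804 57.271945013361844
A [ 0.5981 -0.308 ] 78.2578148458147 101.87758934765563
B [ 0.5496 -0.4115] 70.2255208632001 37.259461247189826
B [ 0.5461 -0.4125] 135.57045438652943 69.40329321229305
B [ 0.5479 -0.4108] 67.1543674378572 116.20433324542346
C [ 0.4584 -0.4061] 118.24846790810159 39.69367518427859
C [ 0.458  -0.4018] 126.53867788318854 81.12757627440229
C [ 0.4572 -0.4037] 119.45538248145421 131.39318918471898
D [ 0.4253 -0.316 ] 101.97852017413454 29.253245165458654
D [ 0.4221 -0.3142] 89.21052148027032 61.61123603697415
D [ 0.425 -0.316] 101.83254278222071 99.80031936616132
```

View pics/m1.png

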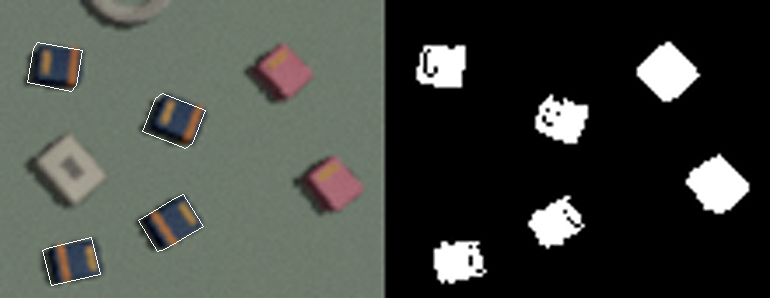

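```bash
cat >> h.py <<'E'
from scipy.spatial.transform import Rotation as Ro
def mv(p,yaw):
    s=env.observe(); R=np.array(s["eef_rot"]); y=np.radians(yaw)
    X=np.array([0,0,-1.]);Y=np.array([np.cos(y),np.sin(y),0]); Rd=np.column_stack([X,Y,np.cross(X,Y)])
    d=R.T@(np.asarray(p)-s["tcp_pos"])*1000; r=np.degrees(Ro.from_matrix(R.T@Rd).as_rotvec())
    print("shift",d.round(1),"turn",r.round(2))
CA=np.radians(1.8); CX=np.array([np.cos(CA),np.sin(CA),0]); CY=np.array([-np.sin(CA),np.cos(CA),0]); C0=np.array([.6145,-.0245,0])
def cab(x,y,z): return C0+CX*x+CY*y+np.array([0,0,z])
E
python3 - <<'E'
from h import *
c=load("top","boom")
f=lambda a,b,z: px(c,a/4.848-.5,b/4.848+145-.5,z)
print("pin",f(400,250,.15)); 
print("tube top edge",f(175,173,.164),f(475,207,.164)); print("bot",f(170,217,.164),f(475,250,.164))
for a,b in((270,208),(333,215),(397,219)): print("line",f(a,b,.164))
print("end",f(475,229,.164)); print("foot",f(693,270,0.01)); 
mv([.205,.537,.33],69);mv(cab(-.09,0,.25),1.8)
E
```

```text
pin [0.4917 0.3927 0.15  ]
tube top edge [0.5364 0.5182 0.164 ] [0.5139 0.3449 0.164 ]
bot [0.511  0.5198 0.164 ] [0.4892 0.3441 0.164 ]
line [0.5152 0.4625 0.164 ]
line [0.5106 0.4262 0.164 ]
line [0.5077 0.3894 0.164 ]
end [0.5013 0.3445 0.164 ]
foot [0.4932 0.2603 0.01  ]
shift [-84.9  -0.1   0.5] turn [ 0.16 -0.    0.03]
shift [  -4.7 -413.8  499.9] turn [67.36  0.02  0.03]
```

>>> {"name": "step_arm", "arguments": {"steps": "-60 0 0 0 0 0 1;-60 -20 20 0 0 0 1;-60 -414 500 67.4 0 0 1;-60 -414 500 67.4 0 0 1;-60 -414 500 67.4 0 0 1;-60 -414 500 67.4 0 0 1;-60 -414 500 67.4 0 0 1;-60 -414 500 67.4 0 0 1;-60 -414 500 67.4 0 0 1;-60 -414 500 67.4 0 0 1;-60 -414 500 67.4 0 0 1;-60 -414 500 67.4 0 0 1;-60 -414 500 67.4 0 0 1;-60 -414 500 67.4 0 0 1;-40 -414 500 67.4 0 0 1;-20 -414 500 67.4 0 0 1;20 -414 500 67.4 0 0 1;60 -414 500 67.4 0 0 1;100 -414 500 67.4 0 0 1;140 -414 500 67.4 0 0 1"}}

```text
clock: 2.02
tcp_pos: [0.5253, -0.0286, 0.1243]
eef_rot: [[0.002, 1.0, 0.028], [-0.001, 0.029, -1.0], [-1.0, 0.002, 0.001]]
force: [0.4, 0.1, -1.5]
grip_width: 0.0002
```

Run:
```python
from h import *
st(); mv(cab(-.06,0,.07),1.8)
```

```text
t 2.02 tcp [ 0.5253 -0.0286  0.1243] toolx [ 0.0024 -0.001  -1.    ] tooly [0.9996 0.0285 0.0024] yaw_y deg 1.63 F [ 0.41  0.14 -1.49] w 0.00016846653845033145 q [-0.134  0.363  1.771 -0.001  1.004 -0.162]
shift [54.3 29.1 -1.4] turn [-0.17  0.06 -0.14]
```

>>> {"name": "step_arm", "arguments": {"steps": "30 10 0 0 0 0 1;54 29 -1 0 0 0 1;54 35 -1 0 0 0 1;54 39 -1 0 0 0 1;54 43 -1 0 0 0 1;54 46 -1 0 0 0 1;54 48 -1 0 0 0 1;54 50 -1 0 0 0 1;54 51 -1 0 0 0 1"}}

```text
clock: 2.77
tcp_pos: [0.5747, -0.0263, 0.0723]
eef_rot: [[0.001, 1.0, 0.029], [-0.001, 0.029, -1.0], [-1.0, 0.001, 0.002]]
force: [-7.6, -1.6, 9.9]
grip_width: 0.0002
```

Run:
```python
from h import *
st(); print((np.array(env.observe()["tcp_pos"])-C0)@CX)
```

```text
t 2.77 tcp [ 0.5747 -0.0263  0.0723] toolx [ 0.0007 -0.0015 -1.    ] tooly [0.9996 0.029  0.0007] yaw_y deg 1.66 F [-7.63 -1.58  9.91] w 0.00019765644623181093 q [-0.118  0.486  1.717 -0.002  0.937 -0.146]
-0.03980119299539402
```

>>> {"name": "step_arm", "arguments": {"steps": "0 1 0 0 0 0 1;0 2 0 0 0 0 1;0 3 0 0 0 0 1;0 3 0 0 0 0 1"}}

```text
clock: 3.1
tcp_pos: [0.5767, -0.0262, 0.0735]
eef_rot: [[-0.0, 1.0, 0.029], [-0.002, 0.029, -1.0], [-1.0, -0.0, 0.002]]
force: [-5.8, -0.2, 9.9]
grip_width: 0.0001
```

>>> {"name": "step_arm", "arguments": {"steps": "0 1 0 0 0 0 1;0 2 0 0 0 0 1;0 3 0 0 0 0 1;0 4 0 0 0 0 1;0 4 0 0 0 0 1"}}

```text
clock: 3.52
tcp_pos: [0.579, -0.0261, 0.0742]
eef_rot: [[-0.003, 1.0, 0.029], [-0.002, 0.029, -1.0], [-1.0, -0.003, 0.002]]
force: [-7.7, -0.0, 8.9]
grip_width: 0.0002
```

Run:
```python
from h import *
cap("side","p1",(215,90,365,205)); cap("top","p1",(175,60,285,175))
st()
```

```text
t 3.62 tcp [ 0.579  -0.026   0.0742] toolx [-0.0032 -0.0017 -1.    ] tooly [ 0.9996  0.0294 -0.0032] yaw_y deg 1.68 F [-7.97 -0.06  8.94] w -0.0004219951971622475 q [-0.117  0.49   1.703 -0.003  0.952 -0.144]
```

View pics/side_p1.png

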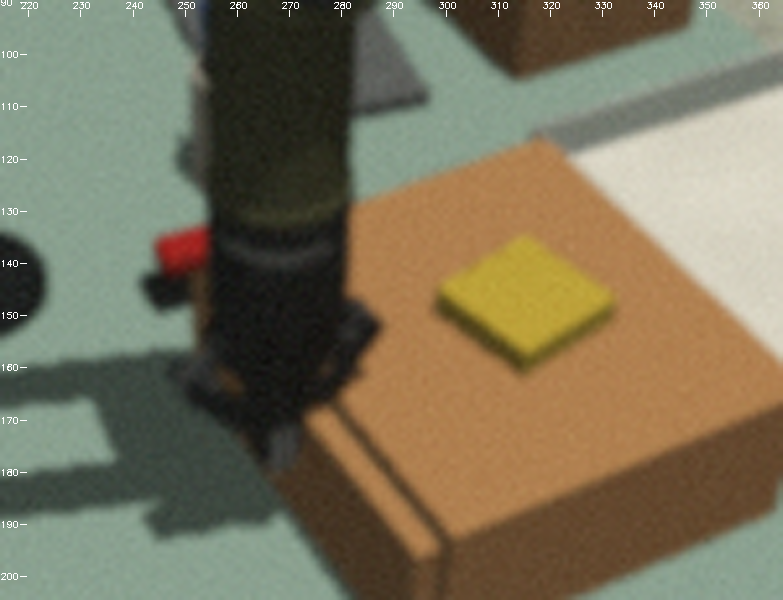

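View pics/top_p1.png

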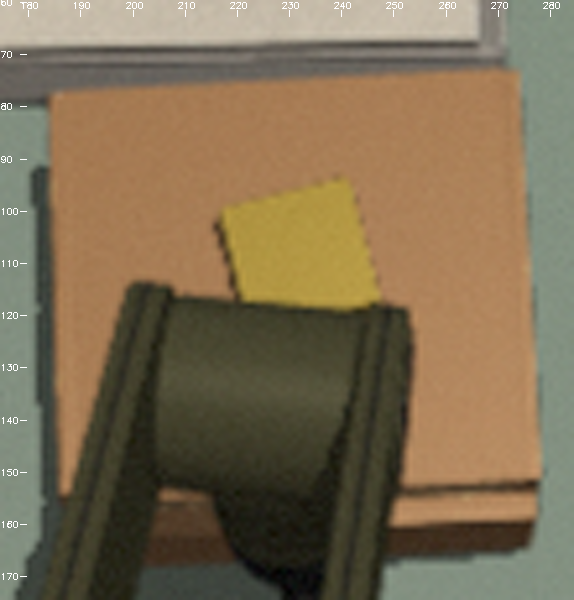

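>>> {"name": "step_arm", "arguments": {"steps": "0 -8 0 0 0 0 1;0 -15 0 0 0.2 0.1 1;-12 -15 0 0 0.2 0.1 1;-24 -15 0 0 0.2 0.1 1;-24 -8 0 0 0.2 0.1 1;-24 -2 0 0 0.2 0.1 1;-24 0 0 0 0.2 0.1 1;-24 2 0 0 0.2 0.1 1;-24 3 0 0 0.2 0.1 1"}}

```text
clock: 4.37
tcp_pos: [0.5791, -0.0258, 0.0969]
eef_rot: [[-0.009, 1.0, 0.03], [0.002, 0.03, -1.0], [-1.0, -0.009, -0.002]]
force: [-8.1, -0.6, 5.8]
grip_width: -0.0
```

>>> {"name": "step_arm", "arguments": {"steps": "0 2 0 0 0 0 1;0 3 0 0 0 0 1;0 5 0 0 0 0 1;0 7 0 0 0 0 1;0 7 0 0 0 0 1"}}

```text
clock: 4.78
tcp_pos: [0.5814, -0.0255, 0.0953]
eef_rot: [[-0.019, 0.999, 0.03], [0.002, 0.03, -1.0], [-1.0, -0.019, -0.003]]
force: [-9.5, -1.0, 7.5]
grip_width: -0.0
```

Run:
```python
from h import *
cap("side","p2",(215,90,365,205))
st()
```

```text
t 4.83 tcp [ 0.5815 -0.0255  0.0953] toolx [-0.0187  0.0023 -0.9998] tooly [ 0.9994  0.0301 -0.0186] yaw_y deg 1.73 F [-9.37 -0.97  7.7 ] w -5.7122985586283295e-05 q [-0.116  0.472  1.664  0.     1.024 -0.147]
```

View pics/side_p2.png

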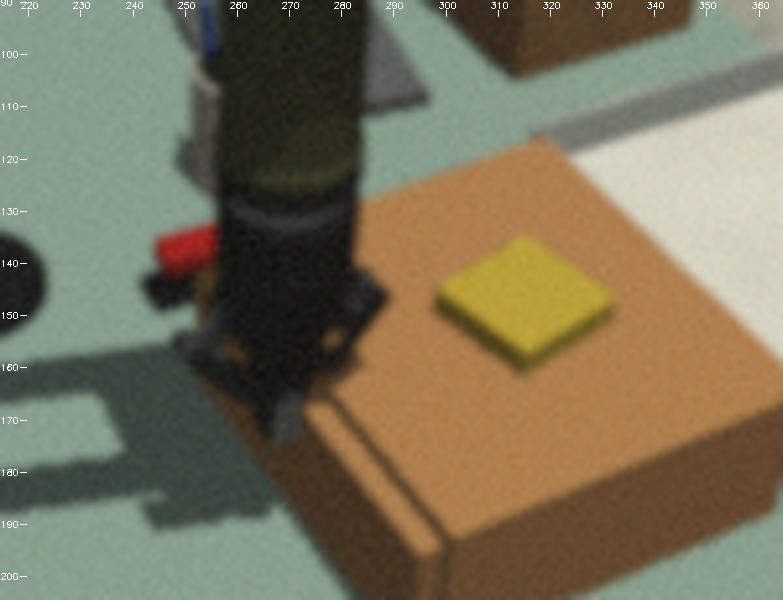

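>>> {"name": "step_arm", "arguments": {"steps": "0 4 0 0 0 1 1;0 7 0 0 0 1.5 1;0 10 0 0 0 1.5 1;0 12 0 0 0 1.5 1;0 12 0 0 0 1.5 1"}}

```text
clock: 5.25
tcp_pos: [0.5841, -0.0251, 0.0933]
eef_rot: [[-0.012, 0.999, 0.031], [0.003, 0.031, -1.0], [-1.0, -0.011, -0.004]]
force: [-18.9, -1.7, 14.9]
grip_width: -0.0
```

>>> {"name": "step_arm", "arguments": {"steps": "0 -40 0 0 0 0 1;0 -80 0 0 0 0 1;-30 -90 0 0 0 0 1;-70 -90 0 0 0.2 -0.6 0.3;-100 -90 0 0 0.2 -0.6 0.3;-100 -90 0 0 0.2 -0.6 0.3;-100 -90 0 0 0.2 -0.6 0.3;-100 -90 0 0 0.2 -0.6 0.3;-100 -90 0 0 0.2 -0.6 0.3;-100 -90 0 0 0.2 -0.6 0.3;-100 -90 0 0 0.2 -0.6 0.3"}}

```text
clock: 6.17
tcp_pos: [0.4946, -0.028, 0.1928]
eef_rot: [[-0.025, 0.999, 0.031], [0.007, 0.031, -0.999], [-1.0, -0.025, -0.008]]
force: [0.3, 0.0, -0.8]
grip_width: 0.0596
```

Run:
```python
from h import *
cap("side","p3",(215,90,365,205)); cap("top","p3",(175,60,285,190))
st(); mv(cab(-.064,0,.13),1.8)
```

```text
t 6.27 tcp [ 0.4949 -0.0281  0.1933] toolx [-0.0241  0.0068 -0.9997] tooly [ 0.9992  0.0309 -0.0238] yaw_y deg 1.77 F [ 0.54 -0.73  0.54] w 0.05960673316828546 q [-0.144  0.258  1.725  0.003  1.183 -0.176]
shift [62.  57.1  0.6] turn [-0.03 -0.43  1.37]
```

View pics/side_p3.png

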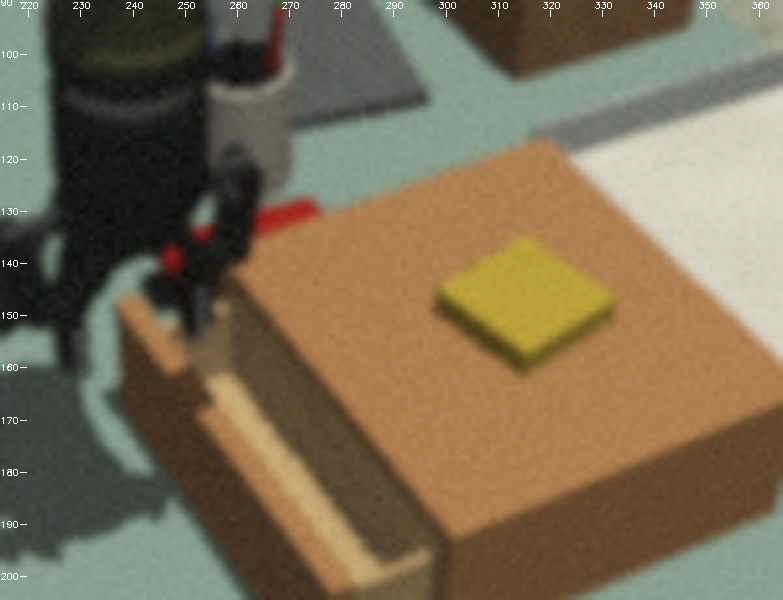

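View pics/top_p3.png

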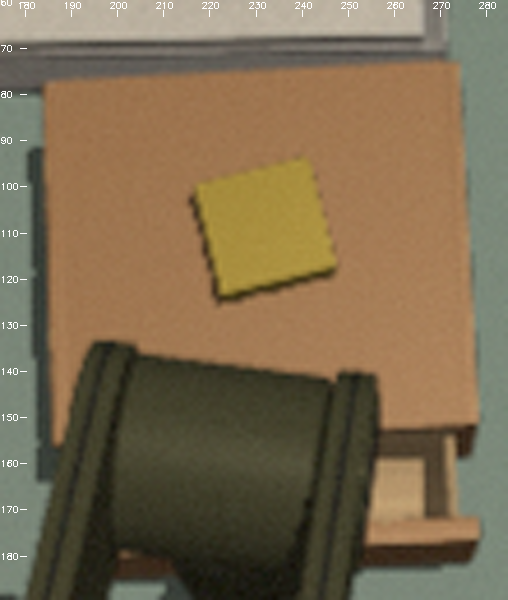

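Run:
```python
from h import *
c=load("top","p3")
for a,b in((430,534),(430,523),(430,547)):
    p=px(c,a/4.615+174.5,b/4.615+59.5,.098); print(p,(p-C0)@CX,(p-C0)@CY)
mv(cab(-.063,0,.13),1.8)
```

```text
[ 0.5505 -0.1267  0.098 ] -0.0671922057750046 -0.10017602938349779
[ 0.5575 -0.1269  0.098 ] -0.06018586529063113 -0.10053252463768068
[ 0.5422 -0.1266  0.098 ] -0.0754593226423748 -0.09975538355054601
shift [62.  58.1  0.6] turn [-0.03 -0.43  1.37]
```

>>> {"name": "step_arm", "arguments": {"steps": "20 35 0 0 -0.4 1.4 0.3;60 55 0 0 -0.4 1.4 0.3;90 55 0 0 -0.4 1.4 0.3;103 55 0 0 -0.4 1.4 0.3;103 55 0 0 -0.4 1.4 0.3;103 55 0 0 -0.4 1.4 0.7;103 55 0 0 -0.4 1.4 1;103 55 0 0 -0.4 1.4 1;103 55 0 0 -0.4 1.4 1;103 55 0 0 -0.4 1.4 1;103 55 0 0 -0.4 1.4 1", "force": 30}}

```text
clock: 7.18
tcp_pos: [0.5486, -0.0259, 0.0908]
eef_rot: [[0.004, 1.0, 0.031], [0.0, 0.031, -1.0], [-1.0, 0.004, 0.0]]
force: [-0.1, -0.3, 7.3]
grip_width: 0.0151
```

Run:
```python
from h import *
st();s=env.observe(); p=np.array(s["tcp_pos"]); print((p-C0)@CX,(p-C0)@CY)
x=(p-C0)@CX;y=(p-C0)@CY
mv(cab(-.157,y,p[2]),1.8)
```

```text
t 7.18 tcp [ 0.5486 -0.0259  0.0908] toolx [ 0.0041  0.     -1.    ] tooly [0.9995 0.031  0.0041] yaw_y deg 1.78 F [-0.09 -0.26  7.27] w 0.015062147784658812 q [-0.124  0.432  1.759  0.001  0.946 -0.156]
-0.06587108091242849 0.0006907482196687966
shift [ -0.4 -91.1   0. ] turn [-0.02  0.   -0.23]
```

>>> {"name": "step_arm", "arguments": {"steps": "0 -15 0 0 0 0 1;0 -30 0 0 0 0 1;0 -45 0 0 0 0 1;0 -60 0 0 0 0 1;0 -75 0 0 0 0 1;0 -85 0 0 0 0 1;0 -91 0 0 0 0 1;0 -91 0 0 0 0 1;0 -91 0 0 0 0 0.5;0 -91 0 0 0 0 0.4;-20 -91 0 0 0 0 0.4;-60 -91 0 0 0 0 0.4;-90 -91 0 0 0 0 0.4"}}

```text
clock: 8.27
tcp_pos: [0.4578, -0.0285, 0.1815]
eef_rot: [[0.003, 1.0, 0.031], [0.001, 0.031, -1.0], [-1.0, 0.003, -0.001]]
force: [1.4, 0.3, -0.5]
grip_width: 0.0513
```

Run:
```python
from h import *
cap("side","p4",(195,90,365,220)); cap("top","p4",(175,60,285,210))
st();
```

```text
t 8.37 tcp [ 0.4621 -0.0291  0.1851] toolx [ 0.0151 -0.0012 -0.9999] tooly [0.9994 0.031  0.0151] yaw_y deg 1.78 F [ 1.09  1.04 -0.65] w 0.05144595890235815 q [-0.155  0.204  1.828  0.001  1.095 -0.187]
```

View pics/side_p4.png

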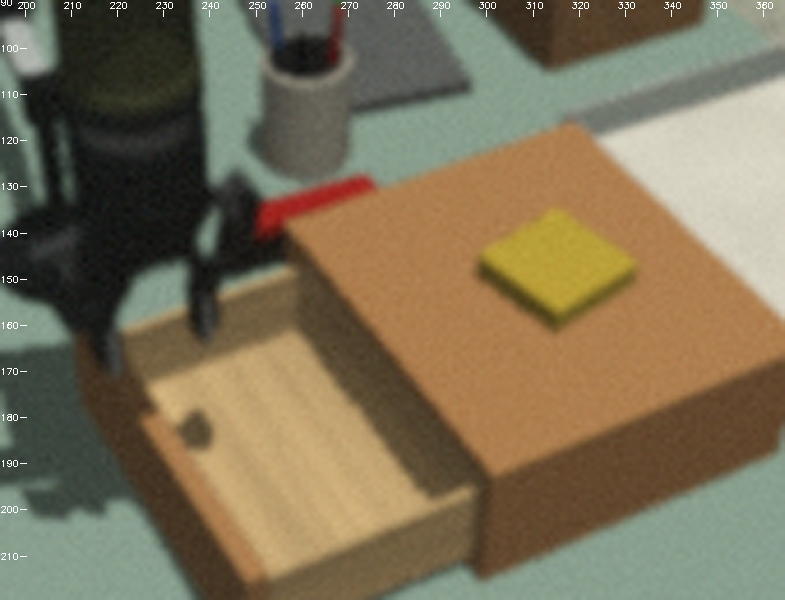

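View pics/top_p4.png

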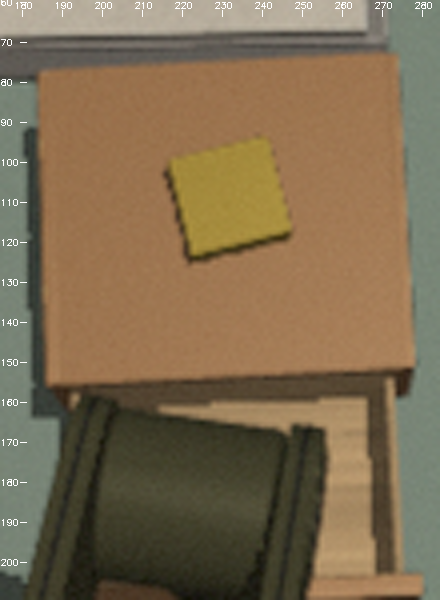

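```bash
cat >> h.py <<'E'
def packs(tag,names="ABCD",box=(310,145,420,230)):
    c=cap("top",tag,box); m=cv2.morphologyEx(chmask(c).astype(np.uint8),cv2.MORPH_CLOSE,np.ones((3,3),np.uint8)) 
    m=m.astype(bool)
    G=dict(A=(.598,-.309,84),B=(.549,-.411,70),C=(.458,-.405,118),D=(.425,-.316,102))
    for n in names:
        g=G[n]; f=fitbox([c],[m],g[0],g[1],np.radians(g[2])); print(n,f[0][:2],np.degrees(f[0][2])%180,round(f[1],1))
    return c
E
python3 - <<'E'
from h import *
c=packs("k1")
print(px(c,330,193,.026))
st()
mv([.425,-.316,.06],12)
E
```

```text
A [ 0.5988 -0.3091] 88.06766805956352 19.6
B [ 0.5498 -0.4123] 65.34124121856233 27.7
C [ 0.4584 -0.4062] 120.44609327239031 36.4
D [ 0.4255 -0.3163] 98.67038745463617 24.4
[ 0.5044 -0.3173  0.026 ]
t 8.42 tcp [ 0.4604 -0.0289  0.1829] toolx [ 0.0112 -0.0007 -0.9999] tooly [0.9995 0.0311 0.0112] yaw_y deg 1.78 F [-0.54  0.57 -0.53] w 0.051186538440911596 q [-0.155  0.206  1.831  0.001  1.093 -0.187]
shift [122.7 -45.6 285.8] turn [-10.22   0.11  -0.63]
```

View pics/top_k1.png

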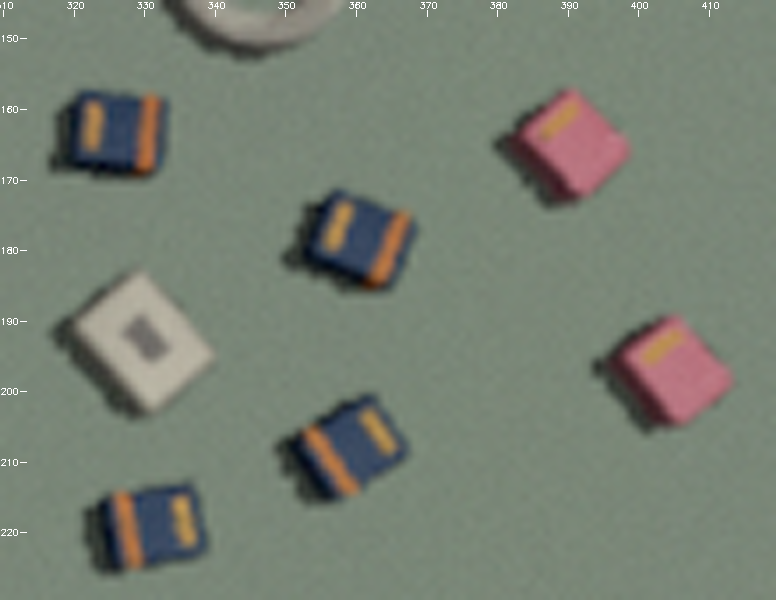

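>>> {"name": "step_arm", "arguments": {"steps": "0 -10 30 0 0 0 0.44;0 -20 70 -3 0 -0.4 0.44;40 -45 286 -7 0 -0.6 0.44;40 -45 286 -7 0 -0.6 0.44;60 -45 286 -7 0 -0.6 0.44;60 -45 286 -7 0 -0.6 0.44;60 -45 286 -7 0 -0.6 0.44;60 -45 286 -7 0 -0.6 0.44;60 -45 286 -7 0 -0.6 0.44;100 -45 286 -7 0 -0.6 0.44;125 -45 286 -7 0 -0.6 0.44;125 -45 286 -7 0 -0.6 0.44"}}

```text
clock: 9.42
tcp_pos: [0.4223, -0.3125, 0.0527]
eef_rot: [[-0.008, 0.988, 0.152], [0.006, 0.152, -0.988], [-1.0, -0.007, -0.008]]
force: [-0.5, 0.7, -0.7]
grip_width: 0.0477
```

Run:
```python
from h import *
st()
mv([.4253,-.316,.018],8.5)
```

```text
t 9.42 tcp [ 0.4223 -0.3125  0.0527] toolx [-0.0077  0.0065 -0.9999] tooly [ 0.9883  0.1524 -0.0066] yaw_y deg 8.77 F [-0.45  0.71 -0.71] w 0.04772654425383425 q [-0.717  0.466  1.837 -0.     0.848 -0.87 ]
shift [34.6  2.7  4.2] turn [ 0.27 -0.43  0.38]
```

>>> {"name": "step_arm", "arguments": {"steps": "20 3 4 0 -0.4 0.4 0.44;35 3 4 0 -0.4 0.4 0.44;35 3 4 0 -0.4 0.4 0.44;35 3 4 0 -0.4 0.4 0.7;35 3 4 0 -0.4 0.4 0.7;35 3 4 0 -0.4 0.4 0.7;35 3 4 0 -0.4 0.4 0.7;35 3 4 0 -0.4 0.4 0.7;10 3 4 0 -0.4 0.4 0.7;-30 3 4 0 -0.4 0.4 0.7;-70 3 4 0 -0.4 0.4 0.7;-90 3 4 0 -0.4 0.4 0.7", "force": 50}}

```text
clock: 10.42
tcp_pos: [0.4281, -0.318, 0.1472]
eef_rot: [[0.005, 0.988, 0.152], [-0.004, 0.152, -0.988], [-1.0, 0.005, 0.004]]
force: [0.6, -1.1, -1.0]
grip_width: 0.031
```

Run:
```python
from h import *
st()
mv(cab(-.083,-.08,.15),1.8)
```

```text
t 10.42 tcp [ 0.4281 -0.318   0.1472] toolx [ 0.0051 -0.0036 -1.    ] tooly [0.9883 0.1522 0.0045] yaw_y deg 8.76 F [ 0.6  -1.12 -1.01] w 0.030985600957074692 q [-0.718  0.343  1.732  0.001  1.061 -0.872]
shift [  -3.   136.8 -192.3] turn [ 6.96  0.23 -0.27]
```

>>> {"name": "step_arm", "arguments": {"steps": "-5 30 -42 3 0 0 0.7;-5 137 -192 7 0 0 0.7;-5 137 -192 7 0 0 0.7;-5 137 -192 7 0 0 0.7;-5 137 -192 7 0 0 0.7;-5 137 -192 7 0 0 0.7;-5 137 -192 7 0 0 0.7;-5 137 -192 7 0 0 0.7;30 137 -192 7 0 0 0.7;60 137 -192 7 0 0 0.7"}}

```text
clock: 11.25
tcp_pos: [0.536, -0.1089, 0.0881]
eef_rot: [[0.01, 0.999, 0.03], [-0.006, 0.03, -1.0], [-1.0, 0.01, 0.006]]
force: [-0.0, -0.0, -1.2]
grip_width: 0.0309
```

Run:
```python
from h import *
st()
mv(cab(-.083,-.08,.043),1.8)
```

```text
t 11.25 tcp [ 0.536  -0.1089  0.0881] toolx [ 0.0103 -0.0058 -0.9999] tooly [0.9995 0.0305 0.0101] yaw_y deg 1.75 F [-0.03 -0.04 -1.21] w 0.030872638773874146 q [-0.276  0.431  1.773 -0.003  0.927 -0.304]
shift [45.1 -2.3 -2.2] turn [-0.05  0.35 -0.58]
```

>>> {"name": "step_arm", "arguments": {"steps": "25 -2 -2 0 0.3 -0.6 0.7;45 -2 -2 0 0.3 -0.6 0.7;46 -2 -2 0 0.3 -0.6 0.7;46 -2 -2 0 0.3 -0.6 0.6;46 -2 -2 0 0.3 -0.6 0.44;46 -2 -2 0 0.3 -0.6 0.44;30 -2 -2 0 0.3 -0.6 0.44;0 -2 -2 0 0.3 -0.6 0.44;-40 -2 -2 0 0.3 -0.6 0.44;-65 -2 -2 0 0.3 -0.6 0.44"}}

```text
clock: 12.08
tcp_pos: [0.5346, -0.1071, 0.1575]
eef_rot: [[0.005, 1.0, 0.03], [-0.002, 0.03, -1.0], [-1.0, 0.005, 0.002]]
force: [1.1, 0.9, 0.3]
grip_width: 0.0479
```

Run:
```python
from h import *
st()
packs("k2","ABC")
cap("top","k2d",(170,140,300,220))
mv([.599,-.309,.06],-4)
```

```text
t 12.08 tcp [ 0.5346 -0.1071  0.1575] toolx [ 0.0047 -0.0023 -1.    ] tooly [0.9995 0.0304 0.0046] yaw_y deg 1.74 F [1.09 0.88 0.28] w 0.04787416968655569 q [-0.275  0.346  1.693 -0.001  1.097 -0.305]
A [ 0.6252 -0.326 ] 78.85890236296372 1764.7
B [ 0.5466 -0.4207] 76.212197434963 1757.6
C [ 0.4517 -0.4058] 160.7876575803697 1758.2
shift [101.5  54.3 202.4] turn [ 5.75  0.25 -0.73]
```

View pics/top_k2.png

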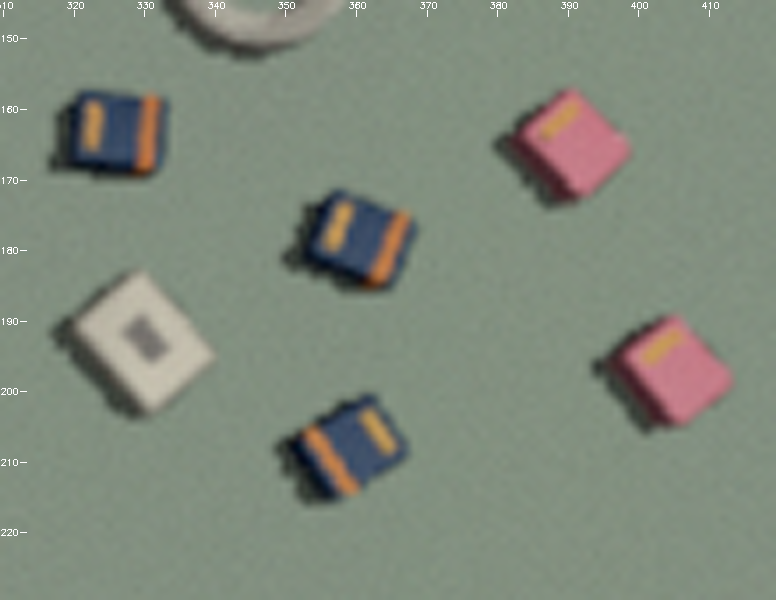

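View pics/top_k2d.png

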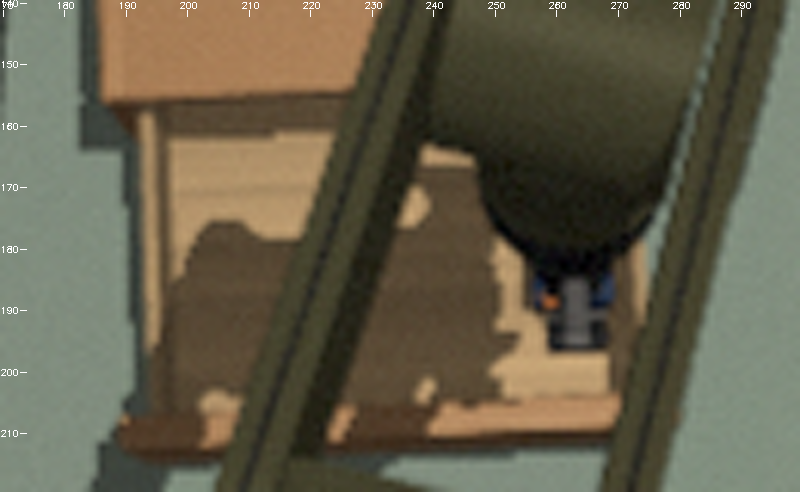

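>>> {"name": "step_arm", "arguments": {"steps": "0 10 40 3 0 -0.7 0.44;0 30 80 5.7 0 -0.7 0.44;30 54 202 5.7 0 -0.7 0.44;50 54 202 5.7 0 -0.7 0.44;50 54 202 5.7 0 -0.7 0.44;80 54 202 5.7 0 -0.7 0.44;100 54 202 5.7 0 -0.7 0.44;100 54 202 5.7 0 -0.7 0.44"}}

```text
clock: 12.85
tcp_pos: [0.5951, -0.3082, 0.0563]
eef_rot: [[-0.008, 0.997, -0.071], [0.0, -0.071, -0.997], [-1.0, -0.008, 0.0]]
force: [-0.3, 1.1, -0.7]
grip_width: 0.0478
```

```bash
sed -i 's/ch\[250:300,200:300,k\]/ch[205:235,370:392,k]/' h.py
python3 - <<'E'
from h import *
st()
mv([.599,-.309,.018],-4)
E
```

```text
t 12.85 tcp [ 0.5951 -0.3082  0.0563] toolx [-0.0077  0.0004 -1.    ] tooly [ 0.9974 -0.0711 -0.0077] yaw_y deg -4.08 F [-0.33  1.14 -0.68] w 0.04778669703696141 q [-0.539  0.611  1.502 -0.004  1.036 -0.466]
shift [38.3  4.2  0.5] turn [-0.08  0.01  0.44]
```

>>> {"name": "step_arm", "arguments": {"steps": "20 4 1 0 0 0.4 0.44;39 4 1 0 0 0.4 0.44;39 4 1 0 0 0.4 0.44;39 4 1 0 0 0.4 0.7;39 4 1 0 0 0.4 0.7;39 4 1 0 0 0.4 0.7;39 4 1 0 0 0.4 0.7;39 4 1 0 0 0.4 0.7;10 4 1 0 0 0.4 0.7;-30 4 1 0 0 0.4 0.7;-70 4 1 0 0 0.4 0.7;-90 4 1 0 0 0.4 0.7", "force": 50}}

```text
clock: 13.85
tcp_pos: [0.6019, -0.3108, 0.152]
eef_rot: [[0.006, 0.997, -0.071], [-0.004, -0.071, -0.997], [-1.0, 0.006, 0.004]]
force: [-0.2, -0.1, -1.0]
grip_width: 0.0311
```

Run:
```python
from h import *
st()
mv(cab(-.083,-.027,.15),1.8)
```

```text
t 13.85 tcp [ 0.6019 -0.3108  0.152 ] toolx [ 0.0059 -0.004  -1.    ] tooly [ 0.9975 -0.071   0.0062] yaw_y deg -4.07 F [-0.17 -0.14 -0.97] w 0.031087776014620403 q [-0.539  0.517  1.403 -0.     1.215 -0.467]
shift [   0.5  -87.6 -251.1] turn [-5.87  0.22 -0.34]
```

>>> {"name": "step_arm", "arguments": {"steps": "-5 -20 -35 -3 0 0 0.7;-5 -88 -251 -6 0 -0.3 0.7;-5 -88 -251 -6 0 -0.3 0.7;-5 -88 -251 -6 0 -0.3 0.7;-5 -88 -251 -6 0 -0.3 0.7;-5 -88 -251 -6 0 -0.3 0.7;-5 -88 -251 -6 0 -0.3 0.7;-5 -88 -251 -6 0 -0.3 0.7;0 -88 -251 -6 0 -0.3 0.7;30 -88 -251 -6 0 -0.3 0.7;60 -88 -251 -6 0 -0.3 0.7"}}

```text
clock: 14.77
tcp_pos: [0.5355, -0.056, 0.0918]
eef_rot: [[0.008, 0.999, 0.033], [-0.006, 0.033, -0.999], [-1.0, 0.008, 0.006]]
force: [-0.3, -0.6, -2.4]
grip_width: 0.0311
```

Run:
```python
from h import *
st()
mv(cab(-.083,-.027,.043),1.8)
```

```text
t 14.77 tcp [ 0.5355 -0.056   0.0918] toolx [ 0.0083 -0.0059 -0.9999] tooly [0.9994 0.0333 0.0081] yaw_y deg 1.91 F [-0.3  -0.58 -2.35] w 0.03106816981949794 q [-0.18   0.417  1.786 -0.005  0.93  -0.21 ]
shift [48.8 -3.5 -2.3] turn [ 0.11  0.35 -0.46]
```

>>> {"name": "step_arm", "arguments": {"steps": "25 -3 -2 0 0.3 -0.5 0.7;48 -3 -2 0 0.3 -0.5 0.7;49 -3 -2 0 0.3 -0.5 0.7;49 -3 -2 0 0.3 -0.5 0.6;49 -3 -2 0 0.3 -0.5 0.44;49 -3 -2 0 0.3 -0.5 0.44;30 -3 -2 0 0.3 -0.5 0.44;0 -3 -2 0 0.3 -0.5 0.44;-40 -3 -2 0 0.3 -0.5 0.44;-65 -3 -2 0 0.3 -0.5 0.44"}}

```text
clock: 15.6
tcp_pos: [0.5335, -0.0541, 0.1614]
eef_rot: [[0.005, 0.999, 0.033], [-0.002, 0.033, -0.999], [-1.0, 0.005, 0.002]]
force: [1.0, -1.4, -0.1]
grip_width: 0.0477
```

Run:
```python
from h import *
st()
packs("k3","BC")
mv([.549,-.411,.06],-22)
```

```text
t 15.6 tcp [ 0.5335 -0.0541  0.1614] toolx [ 0.005  -0.0021 -1.    ] tooly [0.9994 0.0333 0.0049] yaw_y deg 1.91 F [ 0.97 -1.38 -0.07] w 0.04766136301191082 q [-0.179  0.331  1.707 -0.001  1.098 -0.212]
B [ 0.5496 -0.4121] 71.27941787648962 27.0
C [ 0.4577 -0.4028] 116.08344848212262 25.5
shift [107.3  -0.8 356.2] turn [23.91  0.07 -0.81]
```

View pics/top_k3.png

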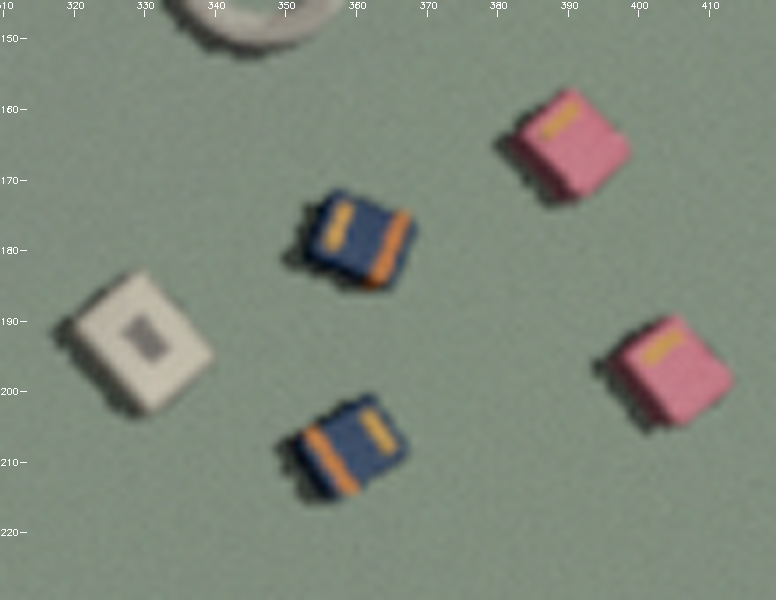

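>>> {"name": "step_arm", "arguments": {"steps": "0 0 30 3 0 -0.8 0.44;0 0 70 10 0 -0.8 0.44;0 -1 356 22 0 -0.8 0.44;30 -1 356 22 0 -0.8 0.44;50 -1 356 22 0 -0.8 0.44;50 -1 356 22 0 -0.8 0.44;50 -1 356 22 0 -0.8 0.44;50 -1 356 22 0 -0.8 0.44;50 -1 356 22 0 -0.8 0.44;50 -1 356 22 0 -0.8 0.44;80 -1 356 22 0 -0.8 0.44;107 -1 356 22 0 -0.8 0.44;107 -1 356 22 0 -0.8 0.44"}}

```text
clock: 16.73
tcp_pos: [0.5459, -0.4089, 0.0562]
eef_rot: [[-0.006, 0.939, -0.344], [0.004, -0.344, -0.939], [-1.0, -0.007, -0.001]]
force: [-1.8, 2.5, -0.9]
grip_width: 0.048
```

Run:
```python
from h import *
st()
mv([.5495,-.4115,.018],-20)
```

```text
t 16.73 tcp [ 0.5459 -0.4089  0.0562] toolx [-0.0063  0.0037 -1.    ] tooly [ 0.9389 -0.3442 -0.0072] yaw_y deg -20.14 F [-1.77  2.46 -0.9 ] w 0.04801423961574678 q [-0.704  0.624  1.472 -0.001  1.052 -0.352]
shift [38.1  4.5  1.2] turn [-0.14 -0.08  0.41]
```

>>> {"name": "step_arm", "arguments": {"steps": "20 4 1 0 0 0.4 0.44;39 4 1 0 0 0.4 0.44;39 4 1 0 0 0.4 0.44;39 4 1 0 0 0.4 0.7;39 4 1 0 0 0.4 0.7;39 4 1 0 0 0.4 0.7;39 4 1 0 0 0.4 0.7;39 4 1 0 0 0.4 0.7;10 4 1 0 0 0.4 0.7;-30 4 1 0 0 0.4 0.7;-70 4 1 0 0 0.4 0.7;-90 4 1 0 0 0.4 0.7", "force": 50}}

```text
clock: 17.73
tcp_pos: [0.5518, -0.4131, 0.1519]
eef_rot: [[0.006, 0.939, -0.344], [-0.004, -0.344, -0.939], [-1.0, 0.007, 0.001]]
force: [0.5, -0.3, 0.4]
grip_width: 0.0313
```

Run:
```python
from h import *
st()
mv(cab(-.083,.027,.15),1.8)
```

```text
t 17.73 tcp [ 0.5518 -0.4131  0.1519] toolx [ 0.0061 -0.0036 -1.    ] tooly [ 0.9389 -0.3442  0.007 ] yaw_y deg -20.13 F [ 0.53 -0.26  0.38] w 0.031296903686461916 q [-0.705  0.532  1.374  0.001  1.229 -0.354]
shift [   0.3 -162.  -380.5] turn [-21.93   0.15  -0.38]
```

>>> {"name": "step_arm", "arguments": {"steps": "-5 -15 -35 -3 0 0 0.7;-5 -162 -380 -22 0 -0.3 0.7;-5 -162 -380 -22 0 -0.3 0.7;-5 -162 -380 -22 0 -0.3 0.7;-5 -162 -380 -22 0 -0.3 0.7;-5 -162 -380 -22 0 -0.3 0.7;-5 -162 -380 -22 0 -0.3 0.7;-5 -162 -380 -22 0 -0.3 0.7;-5 -162 -380 -22 0 -0.3 0.7;-5 -162 -380 -22 0 -0.3 0.7;-5 -162 -380 -22 0 -0.3 0.7;-5 -162 -380 -22 0 -0.3 0.7;30 -162 -380 -22 0 -0.3 0.7;60 -162 -380 -22 0 -0.3 0.7"}}

```text
clock: 18.9
tcp_pos: [0.5334, -0.0018, 0.0916]
eef_rot: [[0.008, 0.999, 0.033], [-0.004, 0.033, -0.999], [-1.0, 0.008, 0.004]]
force: [-1.0, 0.6, -0.6]
grip_width: 0.0312
```

Run:
```python
from h import *
st()
mv(cab(-.083,.027,.043),1.8)
```

```text
t 18.9 tcp [ 0.5334 -0.0018  0.0916] toolx [ 0.0079 -0.004  -1.    ] tooly [0.9994 0.0329 0.0078] yaw_y deg 1.88 F [-0.97  0.55 -0.6 ] w 0.031160461239020044 q [-0.08   0.412  1.796 -0.004  0.925 -0.111]
shift [48.6 -3.1 -1.9] turn [ 0.08  0.24 -0.45]
```

>>> {"name": "step_arm", "arguments": {"steps": "25 -3 -2 0 0.3 -0.5 0.7;48 -3 -2 0 0.3 -0.5 0.7;49 -3 -2 0 0.3 -0.5 0.7;49 -3 -2 0 0.3 -0.5 0.6;49 -3 -2 0 0.3 -0.5 0.44;49 -3 -2 0 0.3 -0.5 0.44;30 -3 -2 0 0.3 -0.5 0.44;0 -3 -2 0 0.3 -0.5 0.44;-40 -3 -2 0 0.3 -0.5 0.44;-65 -3 -2 0 0.3 -0.5 0.44"}}

```text
clock: 19.73
tcp_pos: [0.5314, 0.0001, 0.1612]
eef_rot: [[0.005, 0.999, 0.033], [0.0, 0.033, -0.999], [-1.0, 0.005, -0.0]]
force: [1.2, -0.0, -0.2]
grip_width: 0.0478
```

Run:
```python
from h import *
st()
packs("k4","C")
mv([.458,-.404,.06],28)
```

```text
t 19.73 tcp [0.5314 0.0001 0.1612] toolx [ 0.0047  0.0005 -1.    ] tooly [0.9995 0.0328 0.0047] yaw_y deg 1.88 F [ 1.24 -0.02 -0.25] w 0.047790885602789476 q [-0.08   0.325  1.717  0.001  1.095 -0.113]
C [ 0.4577 -0.4031] 117.75010219625409 25.9
shift [104.7 -91.1 401.2] turn [-26.12   0.21  -0.74]
```

View pics/top_k4.png

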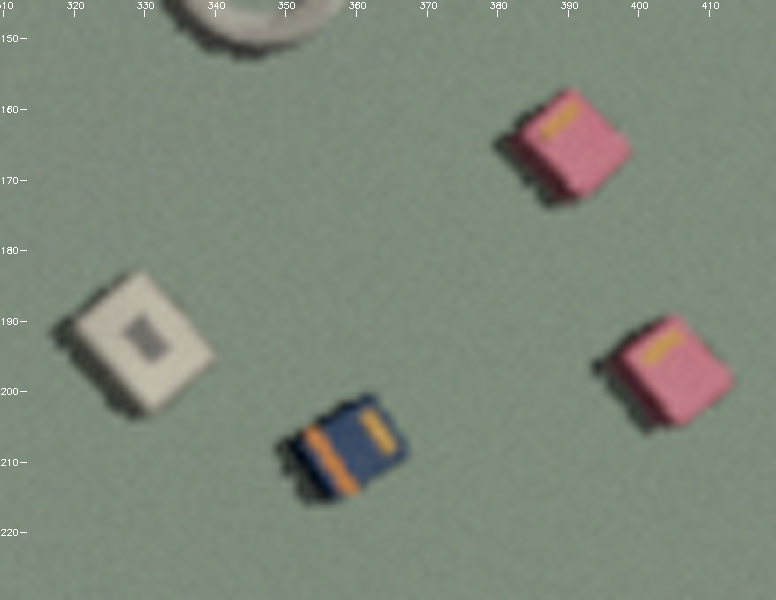

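>>> {"name": "step_arm", "arguments": {"steps": "0 -8 35 -3 0 -0.7 0.44;0 -16 70 -10 0 -0.7 0.44;0 -91 400 -26 0 -0.7 0.44;30 -91 400 -26 0 -0.7 0.44;50 -91 400 -26 0 -0.7 0.44;50 -91 400 -26 0 -0.7 0.44;50 -91 400 -26 0 -0.7 0.44;50 -91 400 -26 0 -0.7 0.44;50 -91 400 -26 0 -0.7 0.44;50 -91 400 -26 0 -0.7 0.44;50 -91 400 -26 0 -0.7 0.44;50 -91 400 -26 0 -0.7 0.44;80 -91 400 -26 0 -0.7 0.44;105 -91 400 -26 0 -0.7 0.44;105 -91 400 -26 0 -0.7 0.44"}}

```text
clock: 21.03
tcp_pos: [0.4558, -0.4001, 0.0567]
eef_rot: [[-0.003, 0.884, 0.467], [0.002, 0.467, -0.884], [-1.0, -0.002, -0.003]]
force: [0.2, 0.2, -0.8]
grip_width: 0.0476
```

Run:
```python
from h import *
st()
mv([.4582,-.4045,.018],28)
```

```text
t 21.03 tcp [ 0.4558 -0.4001  0.0567] toolx [-0.0032  0.002  -1.    ] tooly [ 0.884   0.4675 -0.0019] yaw_y deg 27.87 F [ 0.23  0.23 -0.82] w 0.047557300877256674 q [-0.79   0.541  1.656 -0.001  0.948 -1.275]
shift [38.7  0.1  5.1] turn [-0.13 -0.19  0.11]
```

>>> {"name": "step_arm", "arguments": {"steps": "20 0 5 0 -0.2 0.1 0.44;39 0 5 0 -0.2 0.1 0.44;39 0 5 0 -0.2 0.1 0.44;39 0 5 0 -0.2 0.1 0.7;39 0 5 0 -0.2 0.1 0.7;39 0 5 0 -0.2 0.1 0.7;39 0 5 0 -0.2 0.1 0.7;39 0 5 0 -0.2 0.1 0.7;10 0 5 0 -0.2 0.1 0.7;-30 0 5 0 -0.2 0.1 0.7;-70 0 5 0 -0.2 0.1 0.7;-90 0 5 0 -0.2 0.1 0.7", "force": 50}}

```text
clock: 22.03
tcp_pos: [0.46, -0.4063, 0.1518]
eef_rot: [[0.005, 0.884, 0.467], [-0.005, 0.467, -0.884], [-1.0, 0.002, 0.007]]
force: [0.1, -0.9, -0.8]
grip_width: 0.0311
```

Run:
```python
from h import *
st()
mv(cab(-.083,.080,.15),1.8)
```

```text
t 22.03 tcp [ 0.46   -0.4063  0.1518] toolx [ 0.0048 -0.0052 -1.    ] tooly [0.884  0.4674 0.0018] yaw_y deg 27.87 F [ 0.13 -0.93 -0.8 ] w 0.03112931887952644 q [-0.792  0.437  1.552 -0.     1.145 -1.278]
shift [  -0.3  275.6 -373.7] turn [26.07  0.36 -0.19]
```

>>> {"name": "step_arm", "arguments": {"steps": "-5 20 -28 3 0 0 0.7;-5 276 -374 26 0 0 0.7;-5 276 -374 26 0 0 0.7;-5 276 -374 26 0 0 0.7;-5 276 -374 26 0 0 0.7;-5 276 -374 26 0 0 0.7;-5 276 -374 26 0 0 0.7;-5 276 -374 26 0 0 0.7;-5 276 -374 26 0 0 0.7;-5 276 -374 26 0 0 0.7;-5 276 -374 26 0 0 0.7;-5 276 -374 26 0 0 0.7;-5 276 -374 26 0 0 0.7;30 276 -374 26 0 0 0.7;60 276 -374 26 0 0 0.7"}}

```text
clock: 23.28
tcp_pos: [0.5314, 0.0532, 0.0909]
eef_rot: [[0.011, 0.999, 0.034], [-0.006, 0.034, -0.999], [-1.0, 0.011, 0.006]]
force: [-0.6, 0.2, -2.1]
grip_width: 0.0313
```

Run:
```python
from h import *
st()
mv(cab(-.083,.080,.043),1.8)
```

```text
t 23.28 tcp [0.5314 0.0532 0.0909] toolx [ 0.0108 -0.0056 -0.9999] tooly [0.9994 0.0342 0.0106] yaw_y deg 1.96 F [-0.61  0.17 -2.08] w 0.03130685046827647 q [ 0.025  0.413  1.797 -0.007  0.921 -0.005]
shift [47.8 -2.9 -0. ] turn [ 0.16  0.34 -0.61]
```

>>> {"name": "step_arm", "arguments": {"steps": "25 -3 0 0 0.3 -0.6 0.7;48 -3 0 0 0.3 -0.6 0.7;49 -3 0 0 0.3 -0.6 0.7;49 -3 0 0 0.3 -0.6 0.6;49 -3 0 0 0.3 -0.6 0.44;49 -3 0 0 0.3 -0.6 0.44;30 -3 0 0 0.3 -0.6 0.44;0 -3 0 0 0.3 -0.6 0.44;-40 -3 0 0 0.3 -0.6 0.44;-60 -43 0 0 0.3 -0.6 0.44;-60 -83 0 0 0.3 -0.6 0.44;-60 -120 0 10 0.3 -0.6 0.44;-60 -120 0 10 0.3 -0.6 0.44"}}

```text
clock: 24.37
tcp_pos: [0.3993, 0.0492, 0.1497]
eef_rot: [[-0.009, 0.989, -0.145], [-0.0, -0.145, -0.989], [-1.0, -0.009, 0.001]]
force: [-1.7, 1.1, -0.5]
grip_width: 0.0476
```

Run:
```python
from h import *
st()
cap("top","k5",(160,120,420,230),3.07)
cap("side","k5",(195,90,365,220))
```

```text
t 24.37 tcp [0.3993 0.0492 0.1497] toolx [-0.0094 -0.0001 -1.    ] tooly [ 0.9894 -0.1447 -0.0093] yaw_y deg -8.32 F [-1.65  1.09 -0.52] w 0.047629050145408844 q [0.018 0.181 1.975 0.    0.995 0.163]
```

View pics/top_k5.png

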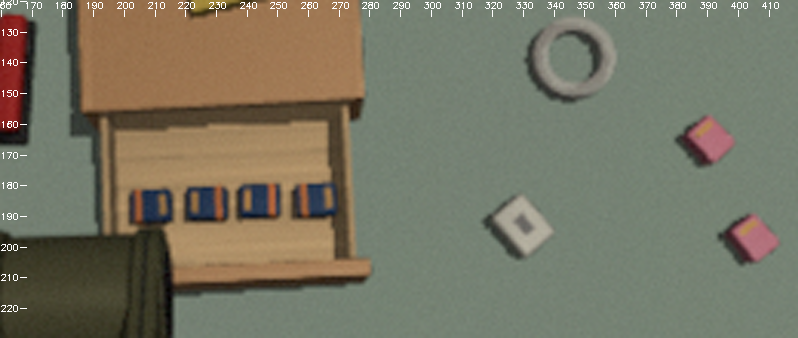

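View pics/side_k5.png

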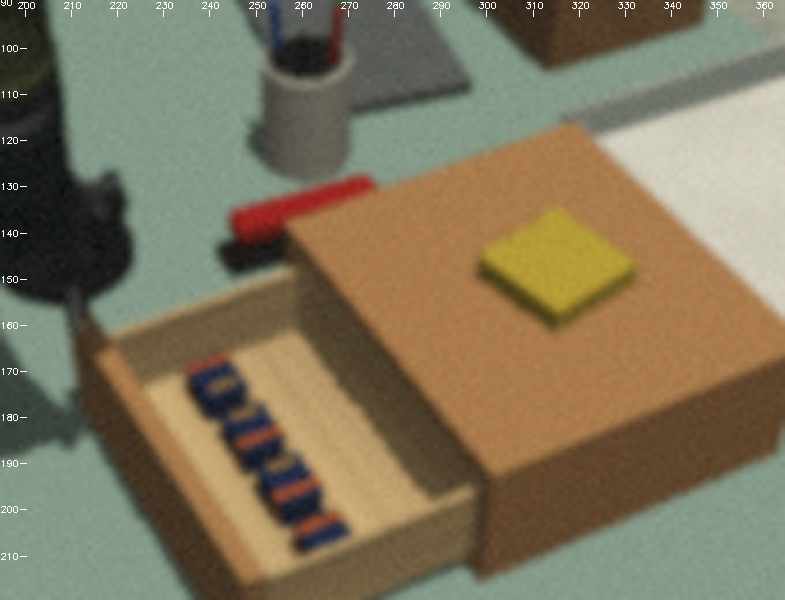

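Run:
```python
from h import *
mv(cab(-.21,0,.07),-88.2)
mv(cab(-.21,0,.16),-88.2)
```

```text
shift [81.1  6.8 80.3] turn [80.15 -0.13 -0.11]
shift [-8.9  7.1 80.2] turn [80.15 -0.13 -0.11]
```

>>> {"name": "step_arm", "arguments": {"steps": "-8 7 30 7 0 0 1;-8 7 60 14 0 0 1;-8 7 80 80 0 0 1;-8 7 80 80 0 0 1;-8 7 80 80 0 0 1;-8 7 80 80 0 0 1;-8 7 80 80 0 0 1;-8 7 80 80 0 0 1;-8 7 80 80 0 0 1;-8 7 80 80 0 0 1;-8 7 80 80 0 0 1;-8 7 80 80 0 0 1;30 7 80 80 0 0 1;70 7 80 80 0 0 1;81 7 80 80 0 0 1;81 7 80 80 0 0 1"}}

```text
clock: 25.8
tcp_pos: [0.4047, -0.0309, 0.0683]
eef_rot: [[-0.001, 0.035, -0.999], [0.001, -0.999, -0.035], [-1.0, -0.001, 0.001]]
force: [-0.3, -0.2, 0.7]
grip_width: 0.0
```

Run:
```python
from h import *
st();p=np.array(env.observe()["tcp_pos"]); print((p-C0)@CX,(p-C0)@CY)
mv(cab(-.03,0,.07),-88.2)
```

```text
t 25.8 tcp [ 0.4047 -0.0309  0.0683] toolx [-0.0006  0.0007 -1.    ] tooly [ 0.0352 -0.9994 -0.0007] yaw_y deg -87.98 F [-0.35 -0.19  0.65] w 2.6712528949081348e-05 q [-0.181  0.319  2.08   0.001  0.744  1.354]
-0.2099246242328077 0.00015620644502127467
shift [  -1.8    0.8 -179.9] turn [0.22 0.03 0.04]
```

>>> {"name": "step_arm", "arguments": {"steps": "0 0 -10 0 0 0 1;0 0 -20 0 0 0 1;0 0 -28 0 0 0 1;0 0 -36 0 0 0 1;0 0 -46 0 0 0 1;0 0 -56 0 0 0 1;0 0 -68 0 0 0 1;0 0 -80 0 0 0 1;0 0 -92 0 0 0 1;0 0 -104 0 0 0 1;0 0 -116 0 0 0 1;0 0 -127 0 0 0 1;0 0 -137 0 0 0 1;0 0 -146 0 0 0 1;0 0 -154 0 0 0 1;0 0 -160 0 0 0 1"}}

```text
clock: 27.13
tcp_pos: [0.5623, -0.025, 0.0674]
eef_rot: [[-0.007, 0.035, -0.999], [0.001, -0.999, -0.035], [-1.0, -0.001, 0.007]]
force: [-8.5, -0.3, 3.0]
grip_width: 0.0004
```

Run:
```python
from h import *
st();p=np.array(env.observe()["tcp_pos"]); print((p-C0)@CX,(p-C0)@CY)
mv(cab(-.03,0,.07),-88.2)
```

```text
t 27.13 tcp [ 0.5623 -0.025   0.0674] toolx [-0.0071  0.0011 -1.    ] tooly [ 0.0355 -0.9994 -0.0013] yaw_y deg -87.97 F [-8.53 -0.31  3.04] w 0.0003685407644091689 q [-0.12   0.482  1.743  0.     0.923  1.415]
-0.052163634423876754 0.0011189864037309905
shift [ -2.8   1.2 -22.1] turn [0.23 0.41 0.08]
```

>>> {"name": "step_arm", "arguments": {"steps": "0 0 -5 0 0 0 1;0 0 -10 0 0.3 0 1;0 0 -14 0 0.4 0 1;0 0 -17 0 0.4 0 1;0 0 -20 0 0.4 0 1;0 0 -23 0 0.4 0 1"}}

```text
clock: 27.63
tcp_pos: [0.5819, -0.0239, 0.0664]
eef_rot: [[-0.008, 0.036, -0.999], [0.002, -0.999, -0.036], [-1.0, -0.002, 0.008]]
force: [-9.5, -0.4, 3.2]
grip_width: -0.0002
```

Run:
```python
from h import *
st();p=np.array(env.observe()["tcp_pos"]); print((p-C0)@CX,(p-C0)@CY)
```

```text
t 27.63 tcp [ 0.5819 -0.0239  0.0664] toolx [-0.0081  0.0017 -1.    ] tooly [ 0.0357 -0.9994 -0.002 ] yaw_y deg -87.95 F [-9.48 -0.43  3.17] w -0.00016944609393920322 q [-0.114  0.505  1.699  0.001  0.946  1.42 ]
-0.03259302540074708 0.001595600415569408
```

Now to the stop.

>>> {"name": "step_arm", "arguments": {"steps": "0 0 -3 0 0.4 0 1;0 0 -6 0 0.4 0 1;0 0 -9 0 0.4 0 1;0 0 -10 0 0.4 0 1"}}

```text
clock: 27.97
tcp_pos: [0.5834, -0.0231, 0.0643]
eef_rot: [[-0.019, 0.036, -0.999], [0.003, -0.999, -0.036], [-1.0, -0.004, 0.019]]
force: [-17.5, -0.4, 6.5]
grip_width: -0.0002
```

>>> {"name": "step_arm", "arguments": {"steps": "0 0 10 0 0 0 1;0 0 40 0 0 0 1;0 0 75 0 0 0 1;-20 0 95 0 0 0 1;-60 0 95 0 0 0 1;-60 0 95 0 0 0 1;-60 0 95 0 0 0 1;-60 0 95 0 0 0 1;-60 0 95 0 0 0 1"}}

```text
clock: 28.72
tcp_pos: [0.4901, -0.0266, 0.1256]
eef_rot: [[-0.019, 0.036, -0.999], [0.003, -0.999, -0.036], [-1.0, -0.004, 0.019]]
force: [0.6, 0.6, -0.6]
grip_width: 0.0002
```

Run:
```python
from h import *
st()
cap("side","q1",(215,90,365,205))
cap("top","q1",(175,60,285,190))
```

```text
t 28.72 tcp [ 0.4901 -0.0266  0.1256] toolx [-0.0193  0.0029 -0.9998] tooly [ 0.0363 -0.9993 -0.0036] yaw_y deg -87.92 F [ 0.62  0.56 -0.62] w 0.00015949351029911942 q [-0.14   0.329  1.827  0.     1.005  1.394]
```

View pics/side_q1.png

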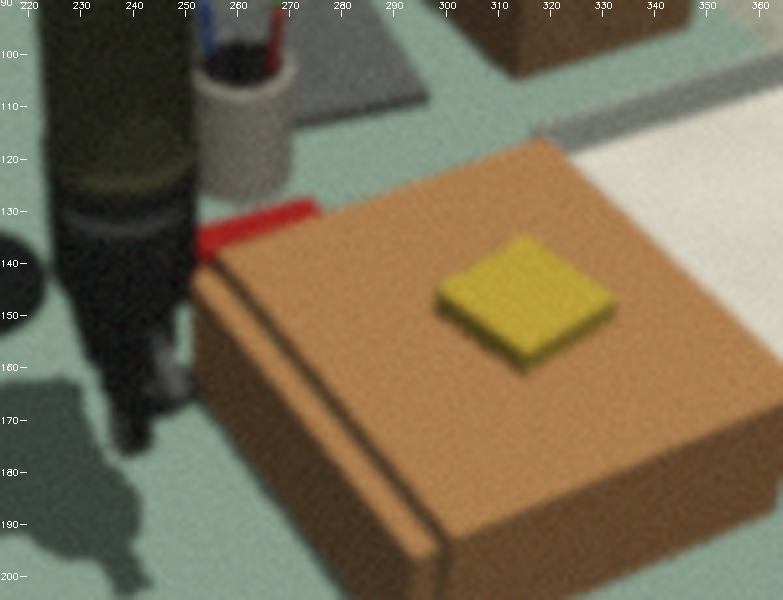

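View pics/top_q1.png

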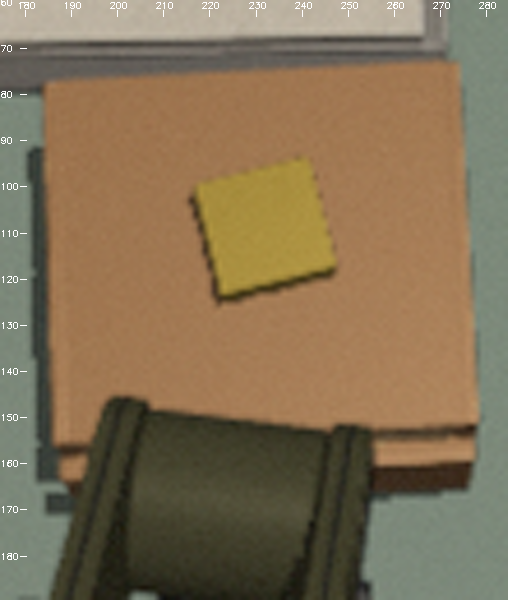

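Run:
```python
from h import *
mv([.505,.39,.26],-6.6)
```

```text
shift [-134.  -416.3  -27.9] turn [-81.31   0.83   1.03]
```

>>> {"name": "step_arm", "arguments": {"steps": "-40 0 0 -7 0 0 0.4;-80 -20 0 -14 0 0 0.4;-120 -50 -28 -21 0 0 0.4;-134 -416 -28 -81 0.8 1 0.4;-134 -416 -28 -81 0.8 1 0.4;-134 -416 -28 -81 0.8 1 0.4;-134 -416 -28 -81 0.8 1 0.4;-134 -416 -28 -81 0.8 1 0.4;-134 -416 -28 -81 0.8 1 0.4;-134 -416 -28 -81 0.8 1 0.4;-134 -416 -28 -81 0.8 1 0.4;-134 -416 -28 -81 0.8 1 0.4;-134 -416 -28 -81 0.8 1 0.4;-134 -416 -28 -81 0.8 1 0.4;-134 -416 -28 -81 0.8 1 0.4;-134 -416 -28 -81 0.8 1 0.4"}}

```text
clock: 30.15
tcp_pos: [0.5048, 0.3884, 0.2589]
eef_rot: [[-0.002, 0.993, -0.122], [-0.002, -0.122, -0.993], [-1.0, -0.002, 0.002]]
force: [-0.0, 0.2, 0.1]
grip_width: 0.0511
```

Run:
```python
from h import *
st()
cap("top","b1",(0,145,165,225)); cap("side","b1",(150,30,260,160))
cap("top","b1c",(175,60,285,190))
```

```text
t 30.15 tcp [0.5048 0.3884 0.2589] toolx [-0.0024 -0.0019 -1.    ] tooly [ 0.9926 -0.1215 -0.0022] yaw_y deg -6.98 F [-0.01  0.19  0.13] w 0.051079778687278775 q [ 0.59   0.386  1.347 -0.     1.412  0.712]
```

View pics/top_b1.png

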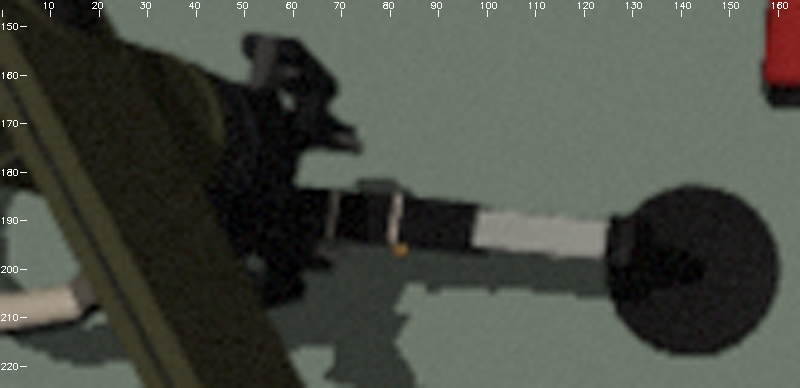

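View pics/side_b1.png

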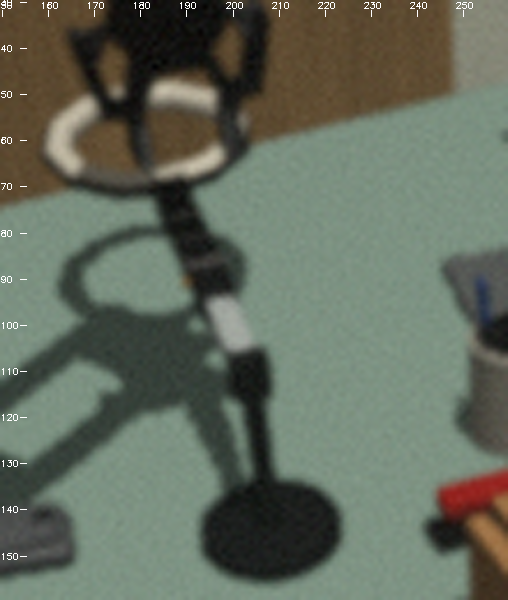

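View pics/top_b1c.png

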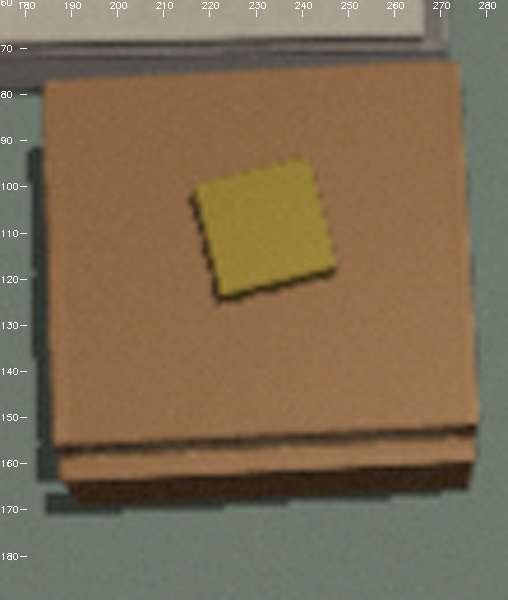

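Run:
```python
from h import *
cs=load("side","b1"); ct=load("top","b1")
print(proj(cs,[.492,.391,.15]),proj(ct,[.492,.391,.15]))
P=[]
for c in(ct,cs): P.append(c["K"]@np.hstack([c["rotation"].T,(-c["rotation"].T@c["origin"])[:,None]]))
X=cv2.triangulatePoints(P[0],P[1],np.float64([[82.2],[196.2]]),np.float64([[189.8],[90.4]])).ravel();print(X[:3]/X[3])
mv([.505,.389,.19],-6.8); mv([.505,.389,.145],-6.8)
```

```text
[191.0041  90.9294] [ 82.606  195.9418]
[0.4897 0.3911 0.1531]
shift [69.9 -0.4 -0.8] turn [-0.24  0.04  0.06]
shift [114.9  -0.3  -0.9] turn [-0.24  0.04  0.06]
```

>>> {"name": "step_arm", "arguments": {"steps": "35 0 -1 0 0 0 0.4;70 0 -1 0 0 0 0.4;90 0 -1 0 0 0 0.4;105 0 -1 0 0 0 0.4;114 0 -1 0 0 0 0.4;114 0 -1 0 0 0 0.4", "force": 40}}

```text
clock: 30.8
tcp_pos: [0.5044, 0.3874, 0.1438]
eef_rot: [[-0.005, 0.992, -0.124], [-0.003, -0.124, -0.992], [-1.0, -0.004, 0.004]]
force: [0.3, -0.7, -0.6]
grip_width: 0.0511
```

Run:
```python
from h import *
st()
cap("top","b2",(30,150,140,230))
mv([.508,.389,.145],-6.8)
```

```text
t 30.8 tcp [0.5044 0.3874 0.1438] toolx [-0.0046 -0.003  -1.    ] tooly [ 0.9923 -0.1239 -0.0042] yaw_y deg -7.12 F [ 0.28 -0.74 -0.59] w 0.05107048973853081 q [0.588 0.478 1.5   0.    1.169 0.713]
shift [ 0.3  2.7 -1.2] turn [-0.3   0.11  0.13]
```

View pics/top_b2.png

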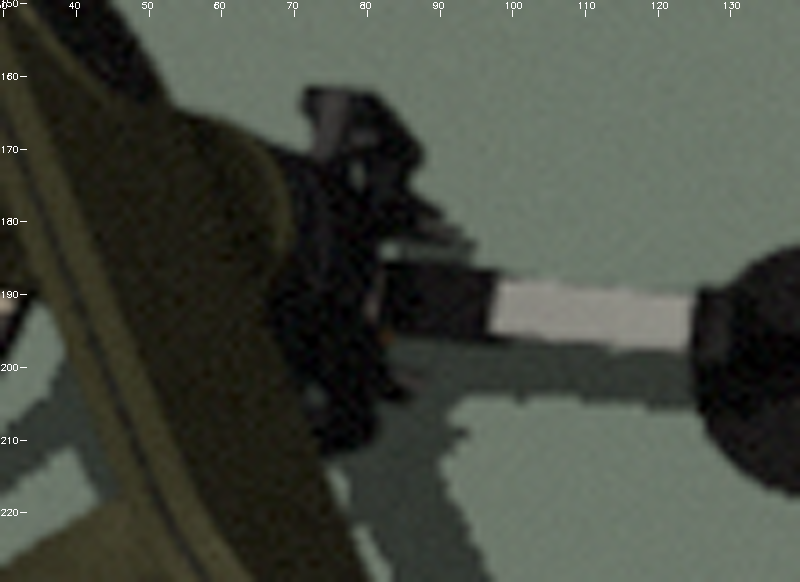

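>>> {"name": "step_arm", "arguments": {"steps": "0 1 -1 0 0 0 0.6;0 2 -1 0 0 0 0.7;0 3 -1 0 0 0 0.8;0 3 -1 0 0 0 0.8;0 3 -1 0 0 0 0.8;0 3 -1 0 0 0 0.8;0 3 -1 0 0 0 0.8;0 3 -1 0 0 0 0.8", "force": 40}}

```text
clock: 31.52
tcp_pos: [0.5062, 0.3892, 0.1471]
eef_rot: [[-0.005, 0.992, -0.123], [-0.001, -0.123, -0.992], [-1.0, -0.005, 0.001]]
force: [-8.0, 1.5, 4.6]
grip_width: 0.0274
```

Run:
```python
from h import *
st()
```

```text
t 31.52 tcp [0.5062 0.3892 0.1471] toolx [-0.0051 -0.0007 -1.    ] tooly [ 0.9924 -0.1227 -0.005 ] yaw_y deg -7.05 F [-7.95  1.5   4.58] w 0.02739881068955162 q [0.588 0.477 1.492 0.002 1.177 0.71 ]
```

>>> {"name": "step_arm", "arguments": {"steps": "0 0 3 0 0 0 0.8;0 0 6 0 0 0 0.8;0 0 9 0 0 0 0.8;0 0 12 0 0 0 0.8;0 0 15 0 0 0 0.8;0 0 18 0 0 0 0.8;0 0 21 0 0 0 0.8;0 0 24 0 0 0 0.8;0 0 26 0 0 0 0.8;0 0 26 0 0 0 0.8"}}

```text
clock: 32.35
tcp_pos: [0.5032, 0.3637, 0.1472]
eef_rot: [[-0.004, 0.992, -0.122], [-0.0, -0.122, -0.993], [-1.0, -0.004, 0.001]]
force: [-0.3, 0.7, -6.1]
grip_width: 0.0274
```

Run:
```python
from h import *
st(); d=np.array(env.observe()["tcp_pos"])-[.5062,.3892,.1471]; print("slid",-d@np.array([.122,.993,0]))
cap("top","b3",(30,150,140,230))
```

```text
t 32.35 tcp [0.5032 0.3637 0.1472] toolx [-0.0044 -0.     -1.    ] tooly [ 0.9925 -0.1222 -0.0044] yaw_y deg -7.02 F [-0.28  0.75 -6.1 ] w 0.027354691660597265 q [0.556 0.455 1.533 0.003 1.157 0.678]
slid 0.02567302001116568
```

View pics/top_b3.png

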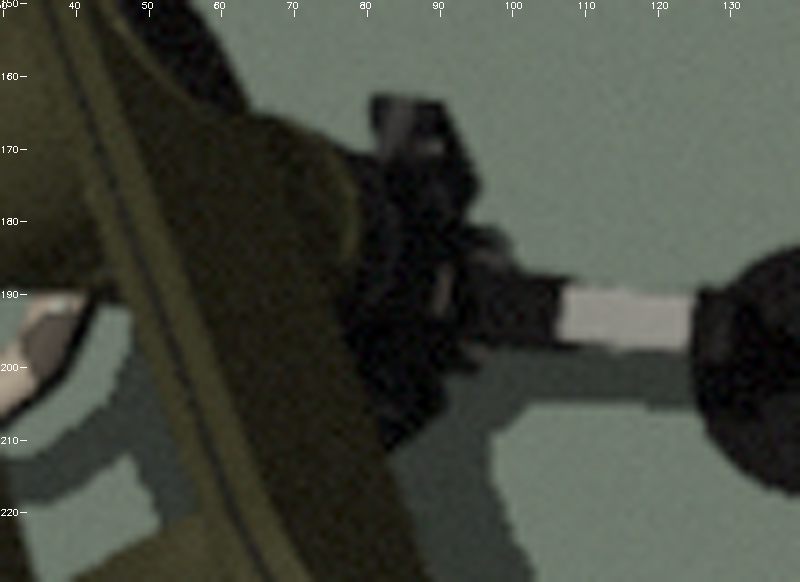

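>>> {"name": "step_arm", "arguments": {"steps": "0 0 3 0 0 0 0.8;0 0 6 0 0 0 0.8;0 0 8 0 0 0 0.8;0 0 9 0 0 0 0.8;0 0 10 0 0 0 0.8;0 0 10 0 0 0 0.8;0 0 10 0 0 0 0.8"}}

```text
clock: 32.98
tcp_pos: [0.502, 0.3531, 0.1471]
eef_rot: [[-0.005, 0.992, -0.122], [-0.001, -0.122, -0.992], [-1.0, -0.004, 0.002]]
force: [0.4, 0.3, -6.5]
grip_width: 0.0276
```

Run:
```python
from h import *
st(); d=np.array(env.observe()["tcp_pos"])-[.5062,.3892,.1471]; print("slid",-d@np.array([.122,.993,0]))
```

```text
t 32.98 tcp [0.502  0.3531 0.1471] toolx [-0.0046 -0.0012 -1.    ] tooly [ 0.9925 -0.1223 -0.0044] yaw_y deg -7.02 F [ 0.41  0.31 -6.46] w 0.027634509193096565 q [0.543 0.446 1.548 0.001 1.151 0.665]
slid 0.03634653794368408
```

>>> {"name": "step_arm", "arguments": {"steps": "0 0 1 0 0 0 0.8;0 0 2 0 0 0 0.8;0 0 2 0 0 0 0.8"}}

```text
clock: 33.23
tcp_pos: [0.5019, 0.3519, 0.1472]
eef_rot: [[-0.004, 0.992, -0.122], [0.0, -0.122, -0.992], [-1.0, -0.004, 0.0]]
force: [-0.1, 4.9, -8.8]
grip_width: 0.0274
```

Run:
```python
from h import *
st(); d=np.array(env.observe()["tcp_pos"])-[.5062,.3892,.1471]; print("slid",-d@np.array([.122,.993,0]))
cap("top","b4",(30,150,140,230)); cap("side","b4",(150,30,260,160))
```

```text
t 33.23 tcp [0.5019 0.3519 0.1472] toolx [-0.0042  0.0004 -1.    ] tooly [ 0.9925 -0.1225 -0.0042] yaw_y deg -7.03 F [-0.15  4.95 -8.76] w 0.027367393519384806 q [0.541 0.445 1.551 0.003 1.149 0.663]
slid 0.03755646877747437
```

View pics/side_b4.png

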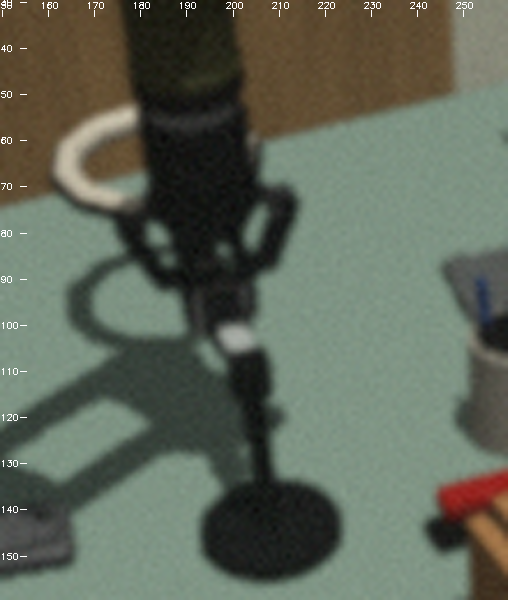

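>>> {"name": "step_arm", "arguments": {"steps": "0 0 -1 0 0 0 0.8;0 0 -1 0 0 0 0.6;0 0 -1 0 0 0 0.4;0 0 -1 0 0 0 0.4;-20 0 -1 0 0 0 0.4;-60 0 -1 0 0 0 0.4;-100 0 -1 0 0 0 0.4;-120 -40 -20 0 0 0 0.4;-120 -80 -60 0 0 0 0.4;-120 -100 -100 0 0 0 0.4;-120 -130 -130 0 0 0 0.4;-120 -130 -130 0 0 0 0.4;-120 -130 -130 0 0 0 0.4"}}

```text
clock: 34.42
tcp_pos: [0.3863, 0.501, 0.2687]
eef_rot: [[-0.004, 0.993, -0.118], [0.004, -0.118, -0.993], [-1.0, -0.005, -0.003]]
force: [0.3, 0.2, -0.1]
grip_width: 0.0514
```

Run:
```python
from h import *
st()
cap("top","b5",(0,145,165,225)); cap("side","b5",(150,30,260,160))
```

```text
t 34.42 tcp [0.3863 0.501  0.2687] toolx [-0.0044  0.0037 -1.    ] tooly [ 0.993  -0.1178 -0.0048] yaw_y deg -6.76 F [ 0.3   0.23 -0.06] w 0.05135407345863426 q [0.844 0.372 1.345 0.006 1.425 0.961]
```

View pics/top_b5.png

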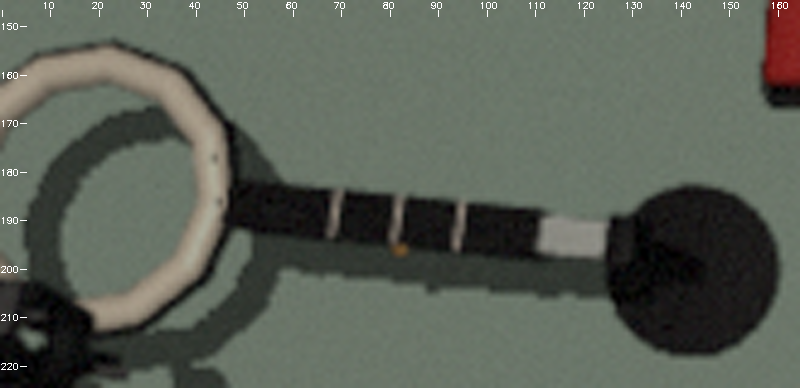

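View pics/side_b5.png

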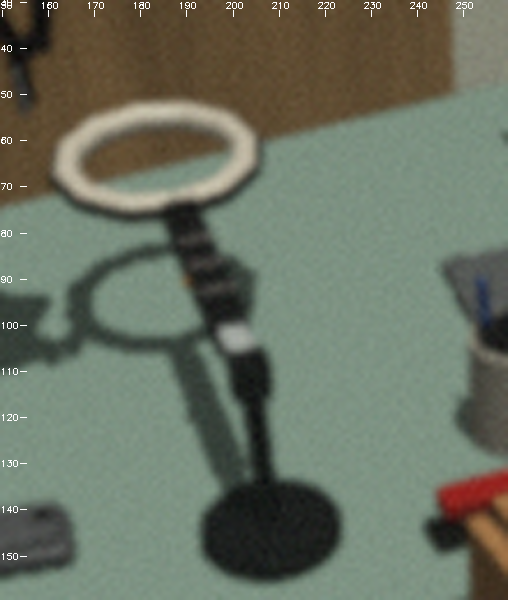

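Run:
```python
from h import *
cap("top","end",s=1.5); cap("side","end",s=1.5)
```

```text
(no output)
```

View pics/top_end.png

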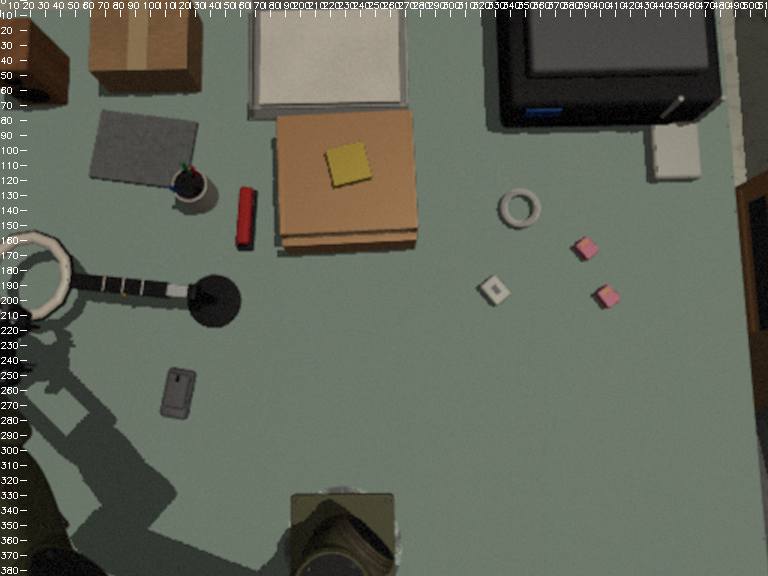

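View pics/side_end.png

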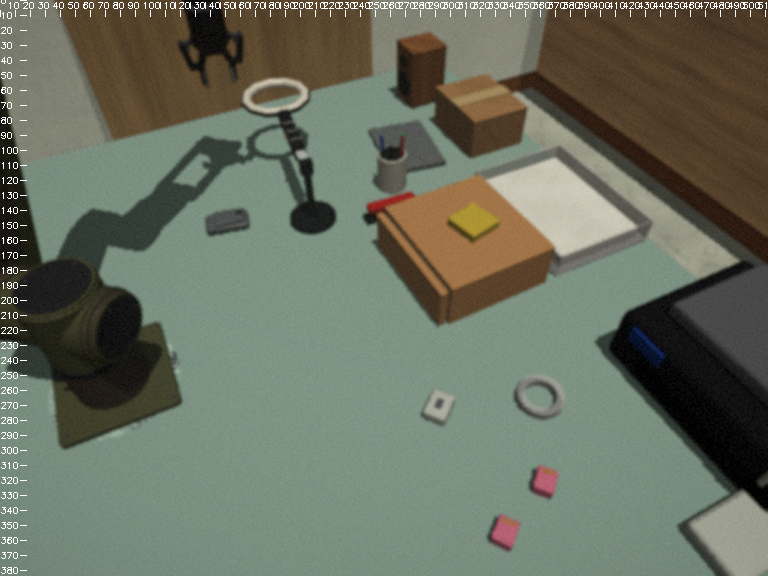

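Both views show the drawer closed with the same gap as at the start, around pixels (280–415, 235–245) in the top view. The brass pin stands out at the middle white line (123, 294), and no blue pack is left on the desk. The adapter, tape, pink blocks, stapler, mouse and cup are in place, and the robot is touching nothing.

Run:
```python
from plant import env
print(env.finish_job(), env.observe()["clock"])
```

```text
the job is handed in; nothing more can be done
the job is handed in; nothing more can be done
```

I put all four blue battery packs in the drawer and pushed it shut, then shortened the boom by one hole. I handed the job in at about 34.5 s of the 192 s allowed.

- **Packs:** all four were lying flat in one row inside the open drawer before I closed it. The last pictures show none left on the desk.
- **Drawer:** the closing push met a hard stop at about 17.5 N. After I let go, the front panel rested with the same gap as at the start, so I take it as latched. I did not test it by pulling.
- **Boom:** the tube moved 36 to 37.5 mm by the arm's own position. The push-back force then rose to about 5 N when I nudged it further. In the last picture the brass pin stands out at the middle white line.
- **Other things:** the adapter, tape, stapler, mouse, pen cup and pink blocks look unmoved in the last pictures.
- **Hitch:** on my first pushes to open the drawer, the gripper's knuckle seemed to touch the top edge of the panel, at about 10 N. I raised the tool and the next push opened it; wrist forces in the readings stayed under about 25 N.

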